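Portion four pebbles for a shore panel

ROBOT

A 6-joint arm with a two-finger parallel gripper is mounted at the origin on the work surface. World frame = base frame: x ahead of the robot, y to its left, z up, the work surface at z = 0. Lengths are in m, angles in rad, forces in N, time in s.
With the tool pointing down it reaches from about 0.375 to 0.825 m from the base axis. Payload 5.5 kg.
Tool frame: the origin (TCP) lies midway between the tips of the shut fingers; the grasp point (between the pads) lies 19 mm behind it; z points along the fingers, y is the line along which they close (so a half turn about z gives the same grasp; the last joint's range is limited). The gripper opens to 85 mm and grips with 20 to 120 N. Pads are 22 mm wide; open, the fingers measure 114 mm over their backs; the gripper's body (76 mm by 85 mm) begins 54 mm behind the grasp point. The pads swing forward as they close: fully open they stand 13 mm farther back than shut.
Start: joints at [1.153, 0.314, -0.047, 1.21, 0, 1.571], TCP at [0.243, 0.548, 0.231] pointing down, gripper open.
Joint ranges: [-2.67, 2.67], [-0.69, 1.73], [-1.03, 1.25], [-2.08, 2.16], [-1.42, 1.45], [-3.14, 3.14]. Speed limits (rad/s): [2.39, 2.39, 3.01, 3.14, 3.14, 3.14].

INTERFACE

Orientations are given as a unit quaternion [w, x, y, z].
In Python, from station import robot gives the robot as it stands.
- The arm moves only by the tool play_rows, never from a script. Its argument "steps" is a list of rows, each an object of numbers: "rx", "ry", "rz": the turn, a rotation vector about the tool's x, y, z in degrees; "dx", "dy", "dz": the shift along the tool's x, y, z in m; "grip": the closure, from -1 (fully open) to 1 (shut). In form: [{"rx": .., "ry": .., "rz": .., "dx": .., "dy": .., "dz": .., "grip": ..}, ...]. A call has 1 to 10 rows; each row shifts and turns the commanded pose from where the row before left it, along the tool's axes as they then stand; what a row does not reach is not made up. A row lasts 1/12 s, in which the tool goes at most 41.7 mm and 7.16 degrees, less where a joint would pass 70% of its speed; a pose out of reach is approached as far as the arm can. A call with a gripper value outside its range is refused whole. The fingers move at their own pace and stop on an object; the grip force is fixed at half the most. Time passes only in rows, so rows that do not move let the fingers close. It gives the time, the measured TCP pose, the force, the opening and the grip force at its end, in the units of the state.
- robot.observe(): the state, without advancing time (a new reading comes with each control period).
- robot.camera(name): name is "side" or "top"; returns the picture (400x640x3 uint8, red, green, blue); there is no depth.
- robot.camera_info(name): a dict with "intrinsics" (3x3 intrinsics, pixels), "D" ([k1, k2, p1, p2, k3] as OpenCV has them; the pictures are not rectified), "rvec" (rotation vector, rad) and "tvec" (3), from world to camera coordinates, as OpenCV has them. Camera axes: x right, y down, z forward; pixel columns grow to the right and rows downward; lengths in m; the calibration is good to about 2 mm. A picture is of the moment at which its call begins. camera_info takes no time and is no camera call.
- robot.sign_off(): hands the job in; it is judged then, once.
The state is a dict: "t": time; "q": joint angles; "qd": joint speeds; "joint_efforts": joint torques, N m; "tool_pos": TCP position; "tool_rot": TCP orientation; "ft_force": force on the tool from outside, world axes, zero at the start; "ft_torque": the same for the moment, N m; "gripper_width": finger opening in m; "grip_force": force on a finger pad.
Only numpy, scipy, OpenCV 4.12 (cv2) and the standard library are available. Lean on these libraries where they do the work, as an engineer would, in place of code of your own. Each camera call takes 0.05 s, during which the arm holds its last target. There are 200 camera calls.

TASK

Clear all the wood offcuts off the pebble dispenser's base board into the white scrap tray, then take the bowl from the cork mat and stand it on the board under the spout. Turn the paddle knob clockwise exactly four clicks so that four pebbles, no more, drop into the bowl, then bring the bowl with its four pebbles back to the middle of the cork mat, upright, leaving the knob resting in its fourth click and the pots and bottle beside the work where they are.

Things in the scene. Friction and masses are not known exactly. Their poses are not given: they have to be found in the camera images.
- dispenser: pebble dispenser, fixed to the table. Origin on the table under the knob's vertical axis, z up; spout to its own -x. Plywood base board 8 mm thick, x -235 to 65 mm, y +-125 mm. Grey column x -10 to 55 mm, y +-45 mm. At height 150 to 185 mm a clear round housing 120 mm across on a 122 mm square plate holds six pebbles in a wheel of eight pockets. Chute: x -116 to -14, y +-20, z 88 to 150 mm
- spout (a point): centre of the spout's opening, 88 mm above the table (80 mm above the base board), 97 mm in front (-x of the dispenser) of the knob's axis; the spout's front face lies 19 mm farther out. Pebbles fall straight down from here
- knob (a joint): paddle knob, rad, vertical axis, 0 at the start, grows as it turns clockwise seen from above. A sprung detent clicks every 45 degrees (0.785 rad), 0.15 to 0.2 N m to pass; let go within 10 degrees of a click it settles close to it. It stops 0.2 rad below 0. Each click brings the next pocket over the chute and drops one pebble, some 20 degrees before the click is reached
- knob_grip (a point): point on the knob's axis, 222 mm above the table, where to grip. The knob is an upright black paddle 64 mm long, 12 mm thick, 202 to 238 mm above the table; under it only a boss of 16 mm radius, the toothed click wheel (46 mm radius, top at 195 mm) and its spring block behind. This point's x axis runs along the paddle and turns with it
- bowl: steel bowl, about 200 g, origin at the centre of its underside, z up: 140 mm wide at the rim, 100 mm at the foot, 50 mm high, walls 4 mm, floor 5 mm. A wooden stub handle sticks straight out to the bowl's own -x, from 67 to 125 mm from the centre, 14 mm thick (y), 26 to 48 mm above the bowl's underside
- mat: round cork mat fixed to the table, 180 mm across, 6 mm thick, origin at the centre of its underside; the bowl starts on it
- tray: white open scrap tray fixed to the table, 220 mm (x) by 180 mm (y) by 45 mm high, walls and floor 5 mm, origin at the centre of its underside
- offcut1: wood offcut, 95 mm long (its x), 20 mm wide (y), 16 mm high, 25 g, origin at the centre of its underside; lies on the base board in front of the dispenser. Two to four of the offcuts are there; None at the start if absent
- offcut2: wood offcut, 90 mm long (its x), 20 mm wide (y), 16 mm high, 25 g, origin at the centre of its underside; lies on the base board in front of the dispenser. Two to four of the offcuts are there; None at the start if absent
- offcut3: wood offcut, 80 mm long (its x), 20 mm wide (y), 16 mm high, 25 g, origin at the centre of its underside; lies on the base board in front of the dispenser. Two to four of the offcuts are there; None at the start if absent
- offcut4: wood offcut, 66 mm long (its x), 20 mm wide (y), 16 mm high, 25 g, origin at the centre of its underside; lies on the base board in front of the dispenser. Two to four of the offcuts are there; None at the start if absent
- stone1_center (a point): centre of a round pebble, 22 mm across, 15 g, in the dispenser's wheel; number 1 to come out
- stone2_center (a point): centre of a round pebble, 22 mm across, 15 g, in the dispenser's wheel; number 2 to come out
- stone3_center (a point): centre of a round pebble, 22 mm across, 15 g, in the dispenser's wheel; number 3 to come out
- stone4_center (a point): centre of a round pebble, 22 mm across, 15 g, in the dispenser's wheel; number 4 to come out
- stone5_center (a point): centre of a round pebble, 22 mm across, 15 g, in the dispenser's wheel; number 5 to come out
- stone6_center (a point): centre of a round pebble, 22 mm across, 15 g, in the dispenser's wheel; number 6 to come out
- paint_pot: bystander: small paint pot with black lid, 42 mm across, 55 mm high, origin under its centre
- resin_jug: bystander: white resin bottle, 68 mm across, 150 mm high, origin under its centre
- mixing_cup: bystander: grey mixing cup, 68 mm across, 85 mm high, origin under its centre

How it is judged:
On the way, in this order (a step that is already met when the one before it is completed fails the run):
1. all the offcuts lie in the scrap tray, the knob not yet turned (x of offcut1 in the frame of tray between -0.105 and 0.105 m and y of offcut1 in the frame of tray between -0.085 and 0.085 m and height (world z) of each of offcut1, offcut2, offcut3, offcut4 below 0.045 m and x of offcut2 in the frame of tray between -0.105 and 0.105 m and y of offcut2 in the frame of tray between -0.085 and 0.085 m and x of offcut3 in the frame of tray between -0.105 and 0.105 m and y of offcut3 in the frame of tray between -0.085 and 0.085 m and x of offcut4 in the frame of tray between -0.105 and 0.105 m and y of offcut4 in the frame of tray between -0.085 and 0.085 m and value of joint knob below 0.3 rad), for 0.2 s.
2. the bowl stands upright on the base board, centred under the spout within 40 mm, the knob not yet turned (horizontal distance between bowl and spout below 0.04 m and height (world z) of bowl between 0.004 and 0.014 m and angle between bowl's own z axis and vertical below 0.12 rad and linear speed of bowl below 0.02 m/s and value of joint knob below 0.3 rad), for 0.2 s.
3. the knob rests in its fourth click and the first four pebbles are in the bowl (value of joint knob between 2.94159 and 3.34159 rad and horizontal distance between each of stone1_center, stone2_center, stone3_center, stone4_center and bowl below 0.062 m and z of stone1_center in the frame of bowl between 0 and 0.05 m and z of stone2_center in the frame of bowl between 0 and 0.05 m and z of stone3_center in the frame of bowl between 0 and 0.05 m and z of stone4_center in the frame of bowl between 0 and 0.05 m and horizontal distance between each of stone5_center, stone6_center and dispenser below 0.06 m and height (world z) of each of stone5_center, stone6_center above 0.15 m), for 0.2 s.
At the end, for the whole second after the job is handed in: Every offcut lies in the tray; the knob is in its fourth click (within 0.2 rad); exactly four pebbles are in the bowl and the other two still in the dispenser's wheel; the bowl stands upright and still on the cork mat, its centre within 35 mm of the mat's (all of step 3 and x of offcut1 in the frame of tray between -0.105 and 0.105 m and y of offcut1 in the frame of tray between -0.085 and 0.085 m and height (world z) of each of offcut1, offcut2, offcut3, offcut4 below 0.045 m and x of offcut2 in the frame of tray between -0.105 and 0.105 m and y of offcut2 in the frame of tray between -0.085 and 0.085 m and x of offcut3 in the frame of tray between -0.105 and 0.105 m and y of offcut3 in the frame of tray between -0.085 and 0.085 m and x of offcut4 in the frame of tray between -0.105 and 0.105 m and y of offcut4 in the frame of tray between -0.085 and 0.085 m and angle between bowl's own z axis and vertical below 0.12 rad and linear speed of bowl below 0.02 m/s and horizontal distance between bowl and mat below 0.035 m and height (world z) of bowl between 0.002 and 0.011 m and velocity of joint knob below 0.1 rad/s); the robot touches nothing.
It fails at once if the paint pot is moved more than 30 mm or tipped over (distance of paint_pot from where it was at the start of the episode above 0.03 m or angle between paint_pot's own z axis and vertical above 0.5 rad).
It fails at once if the resin jug is moved more than 30 mm or tipped over (distance of resin_jug from where it was at the start of the episode above 0.03 m or angle between resin_jug's own z axis and vertical above 0.5 rad).
It fails at once if the mixing cup is moved more than 30 mm or tipped over (distance of mixing_cup from where it was at the start of the episode above 0.03 m or angle between mixing_cup's own z axis and vertical above 0.5 rad).
Of offcut1, offcut2, offcut3, offcut4 only 2 to 4 are there at a start; the rules pass over those that are not, and their reading is None.
At some moment in a run one of bowl may be knocked a few centimetres aside while the robot is not near it.
Once in a run the grip may slacken for a moment while it holds something.
It also fails if it takes over 210 s, if anything falls off the work surface, if the arm or the gripper's body presses on something with over 40 N, if the wrist force passes 120 N, or if a joint passes its speed limit or range.

## Working session

There is one attempt and no reset: what is moved stays moved. The work goes in short steps, Python scripts to look and compute and a tool call to move; the robot and the scene stay as the last step left them, time stands still between calls to the robot, and variables do not carry over. Pictures are saved under pics/ and viewed, at most 14 in all, crops included, and the job is handed in when it is done.

Besides the shell and the picture viewer there is one more tool, called after "Call:" as name([rows], argument=value, ...), one row to a line, values as JSON. play_rows: Moves the arm, as the interface text tells. Its arguments: {"type":"object","properties":{"steps":{"type":"array","items":{"type":"object","properties":{"rx":{"type":"number"},"ry":{"type":"number"},"rz":{"type":"number"},"dx":{"type":"number"},"dy":{"type":"number"},"dz":{"type":"number"},"grip":{"type":"number"}}}}},"required":["steps"]}

```bash
mkdir -p pics; ls
python3 - <<'E'
from station import robot
import cv2
for n in("top","side"):
    cv2.imwrite(f"pics/{n}0.png",robot.camera(n)[:,:,::-1])
    print(robot.camera_info(n))
o=robot.observe();print(o)
E
```

```text
pics
{'intrinsics': array([[504.84209962,   0.        , 322.95820616],
       [  0.        , 504.84209962, 205.96907927],
       [  0.        ,   0.        ,   1.        ]]), 'D': array([-0.06289683,  0.        ,  0.        ,  0.        ,  0.        ]), 'rvec': array([ 2.18526539, -2.14701164,  0.139691  ]), 'tvec': array([0.01044611, 0.61830714, 1.34395267])}
{'intrinsics': array([[491.5532446 ,   0.        , 319.60625343],
       [  0.        , 491.5532446 , 199.54353357],
       [  0.        ,   0.        ,   1.        ]]), 'D': array([-0.00018536,  0.        ,  0.        ,  0.        ,  0.        ]), 'rvec': array([ 2.28058621, -0.92590851,  0.33522093]), 'tvec': array([-0.43140925,  0.43314004,  1.11304465])}
{'t': 0.1, 'q': array([ 1.15299437e+00,  3.14148650e-01, -4.80012940e-02,  1.21020835e+00,
        5.72094991e-06,  1.57081870e+00]), 'qd': array([-0.00185577, -0.00267061,  0.00370349, -0.00087835, -0.00083523,
        0.00102368]), 'joint_efforts': array([ 1.71685128e-04, -5.40764773e+01,  3.40542626e+01,  1.11706488e-02,
        1.80774913e-05,  5.69551361e-06]), 'tool_pos': array([0.243232  , 0.5479001 , 0.23051504]), 'tool_rot': array([-1.64754100e-04,  2.07395781e-01,  9.78256807e-01, -7.63413912e-04]), 'ft_force': array([-0.43440105, -0.28851127, -0.95526407]), 'ft_torque': array([0.01140228, 0.0380185 , 0.04443461]), 'grip_force': 0.0, 'gripper_width': 0.08563366609452404}
```

View pics/top0.png

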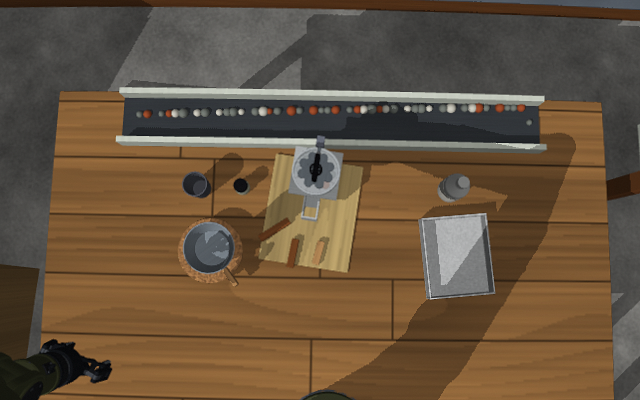

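View pics/side0.png

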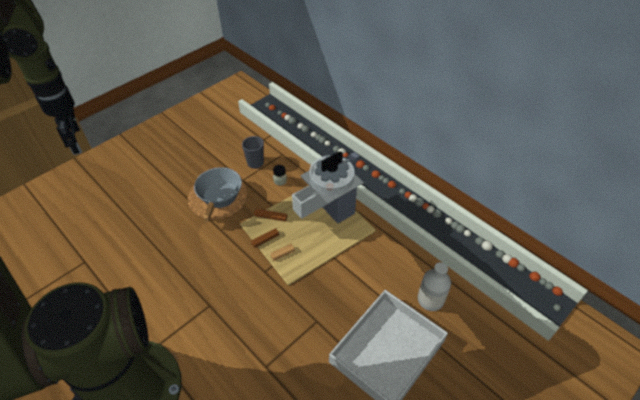

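The top view shows the board at about x 255–362, y 153–271 px, with three offcuts near (274,231), (293,251) and (320,249). The bowl is at (208,247), the tray at (456,256) and the knob at (316,167). Next I'll enlarge the work area.

```bash
cat > h.py <<'E'
import numpy as np, cv2
from scipy.spatial.transform import Rotation as R
from station import robot
def cam(n):
    c=robot.camera_info(n); return c['intrinsics'],c['D'],np.array(c['rvec'],float),np.array(c['tvec'],float)
def px2w(n,pts,z):
    K,D,r,t=cam(n); pts=np.array(pts,float).reshape(-1,1,2)
    u=cv2.undistortPoints(pts,K,D).reshape(-1,2); Rm=cv2.Rodrigues(r)[0]
    d=np.c_[u,np.ones(len(u))]@Rm; o=-Rm.T@t
    z=np.broadcast_to(z,len(u)); return o+d*((z-o[2])/d[:,2])[:,None]
def w2px(n,P):
    K,D,r,t=cam(n); return cv2.projectPoints(np.array(P,float).reshape(-1,1,3),r,t,K,D)[0].reshape(-1,2)
def crop(n,name,x0,y0,x1,y1,s):
    im=robot.camera(n)[:,:,::-1][y0:y1,x0:x1]
    cv2.imwrite(f"pics/{name}.png",cv2.resize(im,None,fx=s,fy=s,interpolation=cv2.INTER_CUBIC))
def st():
    o=robot.observe(); q=o['tool_rot']; Rm=R.from_quat([q[1],q[2],q[3],q[0]]).as_matrix()
    return o,np.array(o['tool_pos']),Rm
def yawdown(a):
    # tool z down, tool y (closing line) along world angle a (deg)
    a=np.radians(a); y=np.array([np.cos(a),np.sin(a),0]); z=np.array([0,0,-1.]); x=np.cross(y,z)
    return np.c_[x,y,z]
def delta(target,a=None):
    o,p,Rm=st(); d=Rm.T@(np.array(target)-p); print('pos',p.round(4),'y-angle',np.degrees(np.arctan2(Rm[1,1],Rm[0,1])).round(2),'tilt',np.degrees(np.arccos(-Rm[2,2])).round(2),'w',round(o['gripper_width'],4),'t',round(o['t'],2)); print('tool d',d.round(4))
    if a is not None:
        for k in(0,180): print('rotvec',a+k,np.degrees(R.from_matrix(Rm.T@yawdown(a+k)).as_rotvec()).round(2),'q6',o['q'][5].round(2))
E
python3 - <<'E'
from h import *
crop("top","t1",170,135,370,285,4)
crop("side","s1",180,130,380,290,4)
E
```

```text
(no output)
```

View pics/t1.png

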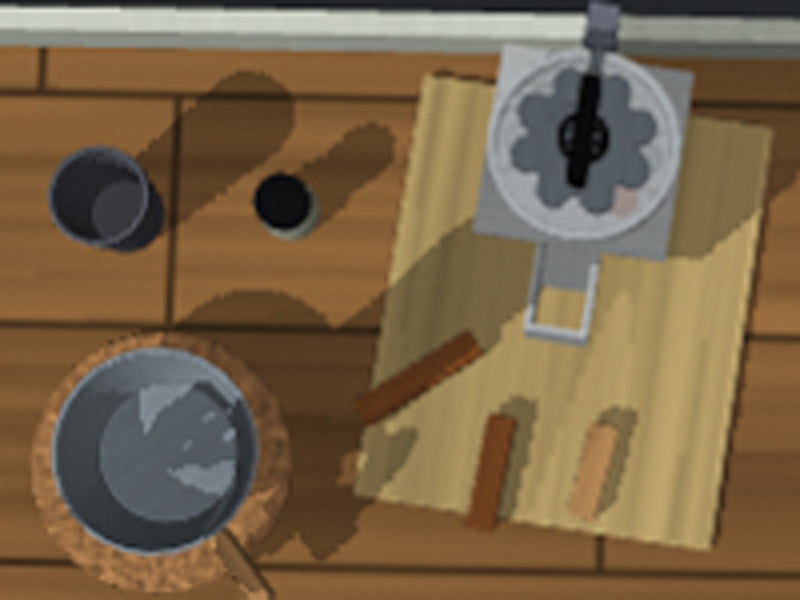

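View pics/s1.png

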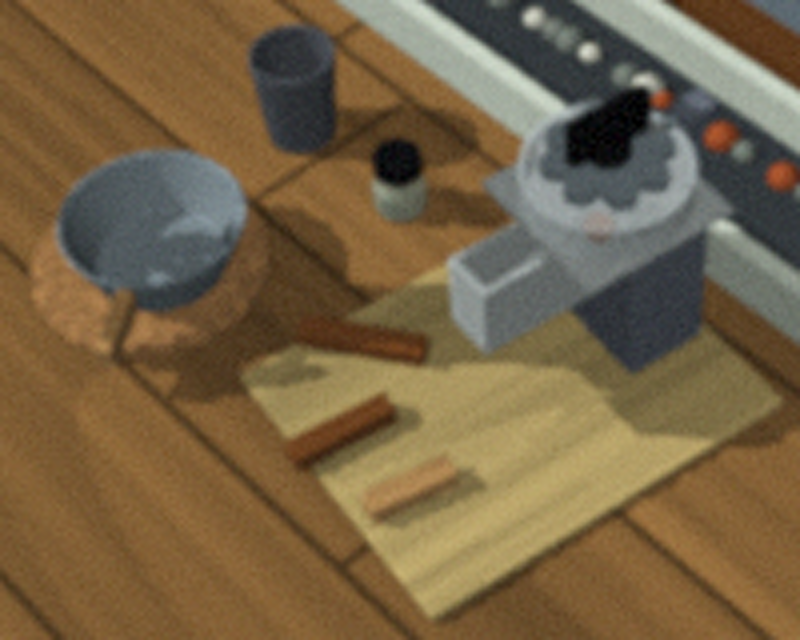

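Run:
```python
from h import *
def c(p): p=np.array(p,float); return np.c_[170+(p[:,0]+.5)/4-.5,135+(p[:,1]+.5)/4-.5]
def pr(n,P): 
    print(n,P[:,:2].round(4).tolist(),'mean',P[:,:2].mean(0).round(4))
for n,p,z in [('A',[(356,400),(470,332),(482,350),(362,422)],.024),('B',[(490,415),(514,417),(495,528),(467,525)],.024),('C',[(590,425),(617,428),(597,518),(571,514)],.024),
 ('board',[(425,73),(772,128),(712,550),(357,492)],.008),('bowlrim LRTB',[(52,450),(259,450),(155,348),(155,554)],.056),('handle',[(228,537),(262,594)],.052),('mat LRTB',[(32,462),(292,462),(162,333),(162,593)],.006),('cup',[(99,195)],.085),('pot',[(284,204)],.055),('knob',[(592,75),(577,187)],.238),('spoutfront',[(527,335),(588,342)],.15),('plate',[(505,45),(692,73),(670,260),(473,232)],.15)]:
    pr(n,px2w('top',c(p),z))
pr('tray',px2w('top',[(419,219),(487,213),(495,293),(428,299)],.045))
P=px2w('top',c([(425,73),(772,128),(712,550),(357,492)]),.008)
pr('side check board left-front corner', px2w('side',[(180+242/4,130+375/4)],.008))
pr('side board front-right', px2w('side',[(180+433/4,130+618/4)],.008))
pr('side board back right', px2w('side',[(180+782/4,130+403/4)],.008))
pr('bottle base/cap', px2w('top',[(461,181)],.15))
```

```text
A [[0.5372, 0.1961], [0.5854, 0.1192], [0.5731, 0.1107], [0.5222, 0.1915]] mean [0.5545 0.1544]
B [[0.5286, 0.1041], [0.5276, 0.0877], [0.4518, 0.0989], [0.4535, 0.118]] mean [0.4904 0.1022]
C [[0.523, 0.0356], [0.5213, 0.0171], [0.4598, 0.0297], [0.4622, 0.0474]] mean [0.4916 0.0324]
board [[0.7699, 0.1566], [0.7352, -0.0889], [0.4393, -0.0499], [0.4747, 0.1953]] mean [0.6048 0.0533]
bowlrim LRTB [[0.498, 0.3949], [0.5007, 0.2561], [0.5677, 0.3286], [0.4305, 0.3229]] mean [0.4992 0.3256]
handle [[0.4426, 0.2754], [0.4054, 0.2515]] mean [0.424  0.2635]
mat LRTB [[0.491, 0.4217], [0.4945, 0.2411], [0.5824, 0.335], [0.403, 0.3277]] mean [0.4927 0.3314]
cup [[0.6664, 0.364]] mean [0.6664 0.364 ]
pot [[0.6672, 0.2455]] mean [0.6672 0.2455]
knob [[0.719, 0.0382], [0.6519, 0.0457]] mean [0.6855 0.042 ]
spoutfront [[0.5724, 0.0759], [0.5687, 0.0378]] mean [0.5705 0.0569]
plate [[0.7572, 0.094], [0.7414, -0.0251], [0.6213, -0.0128], [0.6367, 0.1113]] mean [0.6892 0.0419]
tray [[0.5861, -0.2405], [0.6059, -0.4286], [0.3891, -0.4467], [0.3713, -0.2641]] mean [ 0.4881 -0.345 ]
side check board left-front corner [[0.4743, 0.1966]] mean [0.4743 0.1966]
side board front-right [[0.4393, -0.049]] mean [ 0.4393 -0.049 ]
side board back right [[0.7329, -0.0911]] mean [ 0.7329 -0.0911]
bottle base/cap [[0.675, -0.3274]] mean [ 0.675  -0.3274]
```

The projected points agree with the given sizes: the board and plate centres put the knob axis at about (0.689, 0.042). The spout comes out at (0.593, 0.055) and the tray at (0.488, -0.345). There are three offcuts: A at (0.5545, 0.154), B at (0.490, 0.102) and C at (0.4916, 0.032). I'll turn for A first.

```bash
python3 -c "
from h import *
delta([.5545,.1544,.2],32.2)
o,p,Rm=st(); print((Rm@R.from_rotvec([0,0,33.86],degrees=True).as_matrix()).T@(np.array([.5545,.1544,.2])-p))"
```

```text
pos [0.2433 0.5481 0.2308] y-angle 66.06 tilt 0.06 w 0.0853 t 0.2
tool d [-0.4442 -0.2335  0.031 ]
rotvec 32.2 [-6.000e-02  2.000e-02  3.386e+01] q6 1.57
rotvec 212.2 [-2.0000e-02 -8.0000e-02 -1.4614e+02] q6 1.57
[-0.49894575  0.05355955  0.03100359]
```

Call:
play_rows([
  {"rz": 6.8,"grip": -0.1},
  {"rz": 6.8,"grip": -0.1},
  {"rz": 6.8,"grip": -0.1},
  {"rz": 6.8,"grip": -0.1},
  {"rz": 6.7,"grip": -0.1},
])

```text
validation failed for argument at $.st...
```

```bash
python3 -c "
from h import *
delta([.5545,.1544,.2],32.2)"
```

```text
pos [0.2433 0.5481 0.2308] y-angle 66.06 tilt 0.06 w 0.0853 t 0.2
tool d [-0.4442 -0.2335  0.031 ]
rotvec 32.2 [-6.000e-02  2.000e-02  3.386e+01] q6 1.57
rotvec 212.2 [-2.0000e-02 -8.0000e-02 -1.4614e+02] q6 1.57
```

Call:
play_rows([
  {"rx": 0,"ry": 0,"rz": 6.8,"dx": 0,"dy": 0,"dz": 0,"grip": -0.1},
  {"rx": 0,"ry": 0,"rz": 6.8,"dx": 0,"dy": 0,"dz": 0,"grip": -0.1},
  {"rx": 0,"ry": 0,"rz": 6.8,"dx": 0,"dy": 0,"dz": 0,"grip": -0.1},
  {"rx": 0,"ry": 0,"rz": 6.8,"dx": 0,"dy": 0,"dz": 0,"grip": -0.1},
  {"rx": 0,"ry": 0,"rz": 6.7,"dx": 0,"dy": 0,"dz": 0,"grip": -0.1},
])

```text
t: 0.62
tool_pos: [0.2434, 0.5482, 0.231]
tool_rot: [0.0, 0.486, 0.874, -0.0]
ft_force: [0.3, 0.1, -0.2]
gripper_width: 0.0469
grip_force: 0.0
```

```bash
python3 -c "
from h import *
delta([.5545,.1544,.2],32.2)"
```

```text
pos [0.2434 0.5482 0.231 ] y-angle 31.82 tilt 0.03 w 0.0469 t 0.62
tool d [-0.4987  0.0567  0.0312]
rotvec 32.2 [-0.02  0.02 -0.38] q6 2.17
rotvec 212.2 [3.0000e-02 4.0000e-02 1.7962e+02] q6 2.17
```

Call:
play_rows([
  {"rx": 0,"ry": 0,"rz": 0,"dx": -0.0384,"dy": 0.0044,"dz": 0.0024,"grip": -0.1},
  {"rx": 0,"ry": 0,"rz": 0,"dx": -0.0384,"dy": 0.0044,"dz": 0.0024,"grip": -0.1},
  {"rx": 0,"ry": 0,"rz": 0,"dx": -0.0384,"dy": 0.0044,"dz": 0.0024,"grip": -0.1},
  {"rx": 0,"ry": 0,"rz": 0,"dx": -0.0384,"dy": 0.0044,"dz": 0.0024,"grip": -0.1},
  {"rx": 0,"ry": 0,"rz": 0,"dx": -0.0384,"dy": 0.0044,"dz": 0.0024,"grip": -0.1},
  {"rx": 0,"ry": 0,"rz": 0,"dx": -0.0384,"dy": 0.0044,"dz": 0.0024,"grip": -0.1},
  {"rx": 0,"ry": 0,"rz": 0,"dx": -0.0384,"dy": 0.0044,"dz": 0.0024,"grip": -0.1},
  {"rx": 0,"ry": 0,"rz": 0,"dx": -0.0384,"dy": 0.0044,"dz": 0.0024,"grip": -0.1},
  {"rx": 0,"ry": 0,"rz": 0,"dx": -0.0384,"dy": 0.0044,"dz": 0.0024,"grip": -0.1},
  {"rx": 0,"ry": 0,"rz": 0,"dx": -0.0384,"dy": 0.0044,"dz": 0.0024,"grip": -0.1},
])

```text
t: 1.45
tool_pos: [0.4859, 0.245, 0.2072]
tool_rot: [-0.0, 0.484, 0.875, 0.0]
ft_force: [0.8, 0.2, 0.4]
gripper_width: 0.0468
grip_force: 0.0
```

Call:
play_rows([
  {"rx": 0,"ry": 0,"rz": -0.4,"dx": -0.0384,"dy": 0.0044,"dz": 0.0024,"grip": -0.1},
  {"rx": 0,"ry": 0,"rz": 0,"dx": -0.0384,"dy": 0.0044,"dz": 0.0024,"grip": -0.1},
  {"rx": 0,"ry": 0,"rz": 0,"dx": -0.0384,"dy": 0.0044,"dz": 0.0024,"grip": -0.1},
  {"rx": 0,"ry": 0,"rz": 0,"dx": 0,"dy": 0,"dz": 0,"grip": -0.1},
  {"rx": 0,"ry": 0,"rz": 0,"dx": 0,"dy": 0,"dz": 0.035,"grip": -0.1},
  {"rx": 0,"ry": 0,"rz": 0,"dx": 0,"dy": 0,"dz": 0.035,"grip": -0.1},
  {"rx": 0,"ry": 0,"rz": 0,"dx": 0,"dy": 0,"dz": 0.03,"grip": -0.1},
  {"rx": 0,"ry": 0,"rz": 0,"dx": 0,"dy": 0,"dz": 0,"grip": -0.1},
])

```text
t: 2.12
tool_pos: [0.5532, 0.1554, 0.094]
tool_rot: [-0.004, 0.481, 0.877, -0.004]
ft_force: [-2.2, -0.7, -0.6]
gripper_width: 0.0474
grip_force: 0.0
```

```bash
python3 -c "
from h import *
delta([.5545,.1544,.011],32.2)
a=robot.camera('top')[:,:,::-1][135:285,220:420];b=robot.camera('side')[:,:,::-1][150:300,200:400]
cv2.imwrite('pics/a1.png',cv2.resize(np.hstack([a,b]),None,fx=2,fy=2,interpolation=2))"
```

```text
pos [0.5532 0.1554 0.094 ] y-angle 32.55 tilt 0.59 w 0.0474 t 2.12
tool d [-0.0018  0.0014  0.083 ]
rotvec 32.2 [-0.56 -0.18  0.35] q6 1.28
rotvec 212.2 [   0.28   -0.88 -179.64] q6 1.28
```

View pics/a1.png

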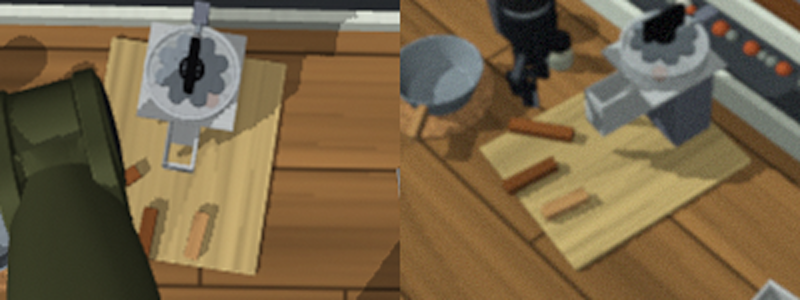

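The gripper is above A, with the fingers in the side view at about (525,90) over the offcut at (540,128), and B and C untouched. I'll go down, close and lift.

Call:
play_rows([
  {"rx": 0,"ry": 0,"rz": 0,"dx": -0.001,"dy": 0.001,"dz": 0.035,"grip": -0.1},
  {"rx": 0,"ry": 0,"rz": 0,"dx": 0,"dy": 0,"dz": 0.03,"grip": -0.1},
  {"rx": 0,"ry": 0,"rz": 0,"dx": 0,"dy": 0,"dz": 0.018,"grip": -0.1},
  {"rx": 0,"ry": 0,"rz": 0,"dx": 0,"dy": 0,"dz": 0,"grip": -0.1},
  {"rx": 0,"ry": 0,"rz": 0,"dx": 0,"dy": 0,"dz": 0,"grip": 1},
  {"rx": 0,"ry": 0,"rz": 0,"dx": 0,"dy": 0,"dz": 0,"grip": 1},
  {"rx": 0,"ry": 0,"rz": 0,"dx": 0,"dy": 0,"dz": 0,"grip": 1},
  {"rx": 0,"ry": 0,"rz": 0,"dx": 0,"dy": 0,"dz": 0,"grip": 1},
])

```text
t: 2.88
tool_pos: [0.5617, 0.1571, 0.0202]
tool_rot: [0.002, 0.48, 0.877, 0.002]
ft_force: [-2.1, 0.0, 8.0]
gripper_width: 0.0176
grip_force: 58.9
```

Call:
play_rows([
  {"rx": 0,"ry": 0,"rz": 0,"dx": 0,"dy": 0,"dz": -0.02,"grip": 1},
  {"rx": 0,"ry": 0,"rz": 0,"dx": 0,"dy": 0,"dz": -0.035,"grip": 1},
  {"rx": 0,"ry": 0,"rz": 0,"dx": 0,"dy": 0,"dz": -0.035,"grip": 1},
  {"rx": 0,"ry": 0,"rz": 0,"dx": 0,"dy": 0,"dz": -0.035,"grip": 1},
  {"rx": 0,"ry": 0,"rz": 0,"dx": 0,"dy": 0,"dz": -0.035,"grip": 1},
  {"rx": 0,"ry": 0,"rz": 0,"dx": 0,"dy": 0,"dz": -0.025,"grip": 1},
  {"rx": 0,"ry": 0,"rz": 0,"dx": 0,"dy": 0,"dz": 0,"grip": 1},
  {"rx": 0,"ry": 0,"rz": 0,"dx": 0,"dy": 0,"dz": 0,"grip": 1},
])

```text
t: 3.55
tool_pos: [0.5613, 0.1568, 0.2056]
tool_rot: [0.002, 0.481, 0.877, 0.002]
ft_force: [-0.3, 0.5, -1.4]
gripper_width: 0.0177
grip_force: 58.8
```

```bash
python3 -c "
from h import *
delta([.488+.05,-.345,.2],5)"
```

```text
pos [0.5613 0.1568 0.2056] y-angle 32.56 tilt 0.37 w 0.0177 t 3.55
tool d [-0.4104 -0.2898  0.0046]
rotvec 5 [3.700e-01 2.000e-02 2.756e+01] q6 1.27
rotvec 185 [-3.0000e-02  5.0000e-01 -1.5244e+02] q6 1.27
```

Call:
play_rows([
  {"rx": 0,"ry": 0,"rz": 6.9,"dx": 0,"dy": 0,"dz": 0,"grip": 1},
  {"rx": 0,"ry": 0,"rz": 6.9,"dx": 0,"dy": 0,"dz": 0,"grip": 1},
  {"rx": 0,"ry": 0,"rz": 6.9,"dx": 0,"dy": 0,"dz": 0,"grip": 1},
  {"rx": 0,"ry": 0,"rz": 6.9,"dx": 0,"dy": 0,"dz": 0,"grip": 1},
  {"rx": 0,"ry": 0,"rz": 0,"dx": -0.0383,"dy": -0.0051,"dz": 0,"grip": 1},
  {"rx": 0,"ry": 0,"rz": 0,"dx": -0.0383,"dy": -0.0051,"dz": 0,"grip": 1},
  {"rx": 0,"ry": 0,"rz": 0,"dx": -0.0383,"dy": -0.0051,"dz": 0,"grip": 1},
  {"rx": 0,"ry": 0,"rz": 0,"dx": -0.0383,"dy": -0.0051,"dz": 0,"grip": 1},
  {"rx": 0,"ry": 0,"rz": 0,"dx": -0.0383,"dy": -0.0051,"dz": 0,"grip": 1},
  {"rx": 0,"ry": 0,"rz": 0,"dx": -0.0383,"dy": -0.0051,"dz": 0,"grip": 1},
])

```text
t: 4.38
tool_pos: [0.5476, -0.0769, 0.2012]
tool_rot: [-0.001, 0.676, 0.737, -0.0]
ft_force: [0.9, 0.0, -0.1]
gripper_width: 0.0174
grip_force: 58.8
```

Call:
play_rows([
  {"rx": 0,"ry": 0,"rz": 0,"dx": -0.0383,"dy": -0.0051,"dz": 0,"grip": 1},
  {"rx": 0,"ry": 0,"rz": 0,"dx": -0.0383,"dy": -0.0051,"dz": 0,"grip": 1},
  {"rx": 0,"ry": 0,"rz": 0,"dx": -0.0383,"dy": -0.0051,"dz": 0,"grip": 1},
  {"rx": 0,"ry": 0,"rz": 0,"dx": -0.0383,"dy": -0.0051,"dz": 0,"grip": 1},
  {"rx": 0,"ry": 0,"rz": 0,"dx": -0.0383,"dy": -0.0051,"dz": 0,"grip": 1},
  {"rx": 0,"ry": 0,"rz": 0,"dx": -0.0383,"dy": -0.0051,"dz": 0,"grip": 1},
  {"rx": 0,"ry": 0,"rz": 0,"dx": -0.0383,"dy": -0.0051,"dz": 0,"grip": 1},
  {"rx": 0,"ry": 0,"rz": 0,"dx": 0,"dy": 0,"dz": 0,"grip": 1},
  {"rx": 0,"ry": 0,"rz": 0,"dx": 0,"dy": 0,"dz": 0,"grip": 1},
])

```text
t: 5.13
tool_pos: [0.5352, -0.3471, 0.2005]
tool_rot: [-0.001, 0.677, 0.736, -0.0]
ft_force: [0.3, 0.6, -0.1]
gripper_width: 0.0175
grip_force: 58.8
```

```bash
python3 -c "
from h import *
delta([.488+.05,-.345,.035],5)
crop('side','a2',250,180,550,400,2)"
```

```text
pos [ 0.5352 -0.3471  0.2005] y-angle 4.76 tilt 0.12 w 0.0175 t 5.13
tool d [0.0016 0.0032 0.1655]
rotvec 5 [-0.09 -0.08 -0.24] q6 0.91
rotvec 185 [-1.2000e-01  1.4000e-01  1.7976e+02] q6 0.91
```

View pics/a2.png

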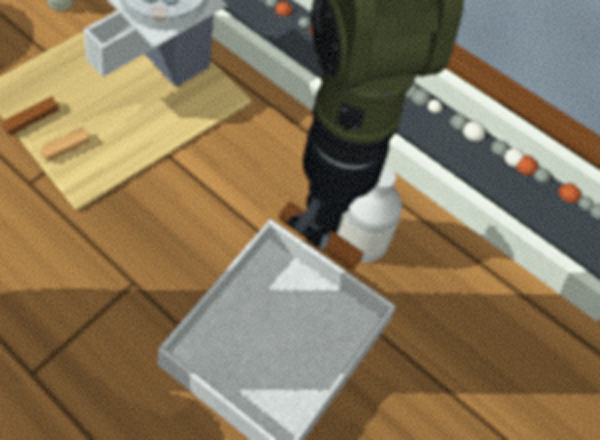

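The offcut hangs level in the gripper, around (320,235) in the crop. I'll lower it, release, and turn toward B's heading on the way up.

Call:
play_rows([
  {"rx": 0,"ry": 0,"rz": 0,"dx": 0.001,"dy": 0.001,"dz": 0.04,"grip": 1},
  {"rx": 0,"ry": 0,"rz": 0,"dx": 0,"dy": 0,"dz": 0.04,"grip": 1},
  {"rx": 0,"ry": 0,"rz": 0,"dx": 0,"dy": 0,"dz": 0.04,"grip": 1},
  {"rx": 0,"ry": 0,"rz": 0,"dx": 0,"dy": 0,"dz": 0.035,"grip": 1},
  {"rx": 0,"ry": 0,"rz": 0,"dx": 0,"dy": 0,"dz": 0.01,"grip": 1},
  {"rx": 0,"ry": 0,"rz": 0,"dx": 0,"dy": 0,"dz": 0,"grip": 1},
  {"rx": 0,"ry": 0,"rz": 0,"dx": 0,"dy": 0,"dz": 0,"grip": -0.1},
  {"rx": 0,"ry": 0,"rz": 0,"dx": 0,"dy": 0,"dz": 0,"grip": -0.1},
  {"rx": 0,"ry": 0,"rz": 0,"dx": 0,"dy": 0,"dz": 0,"grip": -0.1},
])

```text
t: 5.93
tool_pos: [0.5394, -0.3454, 0.0401]
tool_rot: [0.002, 0.676, 0.737, 0.0]
ft_force: [-0.4, -0.7, 0.6]
gripper_width: 0.0472
grip_force: 0.0
```

Call:
play_rows([
  {"rx": 0,"ry": 0,"rz": 0,"dx": 0,"dy": 0,"dz": -0.035,"grip": -0.1},
  {"rx": 0,"ry": 0,"rz": 0,"dx": 0,"dy": 0,"dz": -0.035,"grip": -0.1},
  {"rx": 0,"ry": 0,"rz": -7,"dx": 0,"dy": 0,"dz": -0.03,"grip": -0.1},
  {"rx": 0,"ry": 0,"rz": -7,"dx": 0,"dy": 0,"dz": -0.03,"grip": -0.1},
  {"rx": 0,"ry": 0,"rz": -7,"dx": 0,"dy": 0,"dz": -0.02,"grip": -0.1},
  {"rx": 0,"ry": 0,"rz": -7,"dx": 0,"dy": 0,"dz": 0,"grip": -0.1},
  {"rx": 0,"ry": 0,"rz": -7,"dx": 0,"dy": 0,"dz": 0,"grip": -0.1},
  {"rx": 0,"ry": 0,"rz": -7,"dx": 0,"dy": 0,"dz": 0,"grip": -0.1},
  {"rx": 0,"ry": 0,"rz": -7,"dx": 0,"dy": 0,"dz": 0,"grip": -0.1},
  {"rx": 0,"ry": 0,"rz": -7,"dx": 0,"dy": 0,"dz": 0,"grip": -0.1},
])

```text
t: 6.77
tool_pos: [0.5381, -0.345, 0.1897]
tool_rot: [0.002, 0.248, 0.969, -0.001]
ft_force: [-0.8, 1.5, -0.2]
gripper_width: 0.0467
grip_force: 0.0
```

Call:
play_rows([
  {"rx": 0,"ry": 0,"rz": -7,"dx": 0,"dy": 0,"dz": 0,"grip": -0.1},
  {"rx": 0,"ry": 0,"rz": -7,"dx": 0,"dy": 0,"dz": 0,"grip": -0.1},
  {"rx": 0,"ry": 0,"rz": -5.5,"dx": 0,"dy": 0,"dz": 0,"grip": -0.1},
  {"rx": 0,"ry": 0,"rz": 0,"dx": 0,"dy": 0,"dz": 0,"grip": -0.1},
])

```text
t: 7.1
tool_pos: [0.5381, -0.345, 0.1894]
tool_rot: [0.002, 0.082, 0.997, -0.001]
ft_force: [0.7, 0.2, -0.1]
gripper_width: 0.0467
grip_force: 0.0
```

```bash
python3 -c "
from h import *
delta([.4904,.1022,.11],80.5)"
```

```text
pos [ 0.5381 -0.345   0.1894] y-angle 80.59 tilt 0.2 w 0.0467 t 7.1
tool d [0.1204 0.4335 0.0785]
rotvec 80.5 [-0.08  0.18  0.09] q6 -0.41
rotvec 260.5 [-2.8000e-01 -1.2000e-01 -1.7991e+02] q6 -0.41
```

Call:
play_rows([
  {"rx": 0,"ry": 0,"rz": 0,"dx": 0.01,"dy": 0.036,"dz": 0.0065,"grip": -0.1},
  {"rx": 0,"ry": 0,"rz": 0,"dx": 0.01,"dy": 0.036,"dz": 0.0065,"grip": -0.1},
  {"rx": 0,"ry": 0,"rz": 0,"dx": 0.01,"dy": 0.036,"dz": 0.0065,"grip": -0.1},
  {"rx": 0,"ry": 0,"rz": 0,"dx": 0.01,"dy": 0.036,"dz": 0.0065,"grip": -0.1},
  {"rx": 0,"ry": 0,"rz": 0,"dx": 0.01,"dy": 0.036,"dz": 0.0065,"grip": -0.1},
  {"rx": 0,"ry": 0,"rz": 0,"dx": 0.01,"dy": 0.036,"dz": 0.0065,"grip": -0.1},
  {"rx": 0,"ry": 0,"rz": 0,"dx": 0.01,"dy": 0.036,"dz": 0.0065,"grip": -0.1},
  {"rx": 0,"ry": 0,"rz": 0,"dx": 0.01,"dy": 0.036,"dz": 0.0065,"grip": -0.1},
  {"rx": 0,"ry": 0,"rz": 0,"dx": 0.01,"dy": 0.036,"dz": 0.0065,"grip": -0.1},
  {"rx": 0,"ry": 0,"rz": 0,"dx": 0.01,"dy": 0.036,"dz": 0.0065,"grip": -0.1},
])

```text
t: 7.93
tool_pos: [0.499, 0.0289, 0.1235]
tool_rot: [0.002, 0.085, 0.996, 0.0]
ft_force: [1.0, 0.1, -0.6]
gripper_width: 0.0473
grip_force: 0.0
```

Call:
play_rows([
  {"rx": 0,"ry": 0,"rz": 0,"dx": 0.01,"dy": 0.036,"dz": 0.0065,"grip": -0.1},
  {"rx": 0,"ry": 0,"rz": 0,"dx": 0.01,"dy": 0.036,"dz": 0.0065,"grip": -0.1},
  {"rx": 0,"ry": 0,"rz": 0,"dx": 0,"dy": 0.001,"dz": 0,"grip": -0.1},
  {"rx": 0,"ry": 0,"rz": 0,"dx": 0,"dy": 0,"dz": 0,"grip": -0.1},
  {"rx": 0,"ry": 0,"rz": 0,"dx": 0,"dy": 0,"dz": 0,"grip": -0.1},
])

```text
t: 8.35
tool_pos: [0.4914, 0.1025, 0.1101]
tool_rot: [0.001, 0.084, 0.997, -0.0]
ft_force: [0.1, -0.2, -0.2]
gripper_width: 0.047
grip_force: 0.0
```

```bash
python3 -c "
from h import *
delta([.4904,.1022,.013],80.5)
a=robot.camera('top')[:,:,::-1][200:400,400:600];b=robot.camera('side')[:,:,::-1][170:370,200:400]
cv2.imwrite('pics/b1.png',cv2.resize(np.hstack([a,b]),None,fx=2,fy=2,interpolation=2))"
```

```text
pos [0.4914 0.1025 0.1101] y-angle 80.41 tilt 0.1 w 0.047 t 8.35
tool d [ 0.0011 -0.0005  0.0971]
rotvec 80.5 [ 0.01  0.1  -0.09] q6 0.37
rotvec 260.5 [ 1.6000e-01 -1.0000e-02  1.7991e+02] q6 0.37
```

View pics/b1.png

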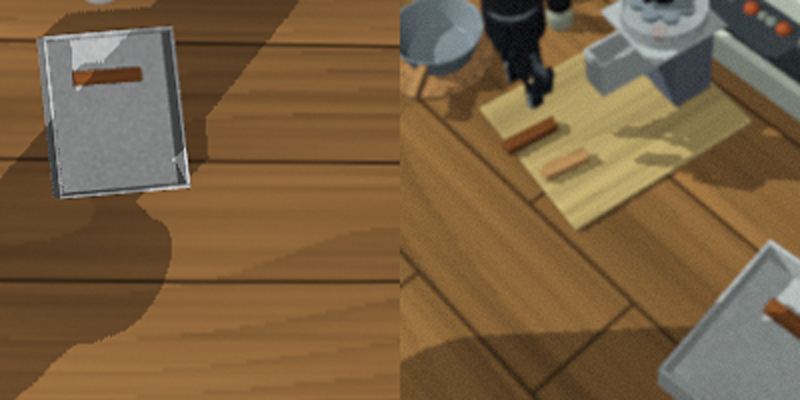

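A is in the tray, at about (107,76) in the left half. The gripper is over B, so I'll grasp it and carry it across.

Call:
play_rows([
  {"rx": 0,"ry": 0,"rz": 0,"dx": 0.001,"dy": 0,"dz": 0.03,"grip": -0.1},
  {"rx": 0,"ry": 0,"rz": 0,"dx": 0,"dy": 0,"dz": 0.03,"grip": -0.1},
  {"rx": 0,"ry": 0,"rz": 0,"dx": 0,"dy": 0,"dz": 0.025,"grip": -0.1},
  {"rx": 0,"ry": 0,"rz": 0,"dx": 0,"dy": 0,"dz": 0.01,"grip": -0.1},
  {"rx": 0,"ry": 0,"rz": 0,"dx": 0,"dy": 0,"dz": 0,"grip": -0.1},
  {"rx": 0,"ry": 0,"rz": 0,"dx": 0,"dy": 0,"dz": 0,"grip": 1},
  {"rx": 0,"ry": 0,"rz": 0,"dx": 0,"dy": 0,"dz": 0,"grip": 1},
  {"rx": 0,"ry": 0,"rz": 0,"dx": 0,"dy": 0,"dz": 0,"grip": 1},
  {"rx": 0,"ry": 0,"rz": 0,"dx": 0,"dy": 0,"dz": 0,"grip": 1},
])

```text
t: 9.2
tool_pos: [0.4915, 0.1027, 0.0159]
tool_rot: [0.002, 0.083, 0.997, 0.0]
ft_force: [-1.5, -1.4, 7.4]
gripper_width: 0.018
grip_force: 59.4
```

Call:
play_rows([
  {"rx": 0,"ry": 0,"rz": 0,"dx": 0,"dy": 0,"dz": -0.02,"grip": 1},
  {"rx": 0,"ry": 0,"rz": 0,"dx": 0,"dy": 0,"dz": -0.03,"grip": 1},
  {"rx": 0,"ry": 0,"rz": 0,"dx": 0,"dy": 0,"dz": -0.03,"grip": 1},
  {"rx": 0,"ry": 0,"rz": 0,"dx": 0,"dy": 0,"dz": -0.025,"grip": 1},
])

```text
t: 9.53
tool_pos: [0.4904, 0.1029, 0.1218]
tool_rot: [0.001, 0.083, 0.997, 0.0]
ft_force: [0.2, -0.4, -0.7]
gripper_width: 0.0177
grip_force: 58.7
```

Call:
play_rows([
  {"rx": 0,"ry": 0,"rz": 0,"dx": -0.0035,"dy": -0.0383,"dz": 0,"grip": 1},
  {"rx": 0,"ry": 0,"rz": 0,"dx": -0.0035,"dy": -0.0383,"dz": 0,"grip": 1},
  {"rx": 0,"ry": 0,"rz": 0,"dx": -0.0035,"dy": -0.0383,"dz": 0,"grip": 1},
  {"rx": 0,"ry": 0,"rz": 0,"dx": -0.0035,"dy": -0.0383,"dz": 0,"grip": 1},
  {"rx": 0,"ry": 0,"rz": 0,"dx": -0.0035,"dy": -0.0383,"dz": 0,"grip": 1},
  {"rx": 0,"ry": 0,"rz": 0,"dx": -0.0035,"dy": -0.0383,"dz": 0,"grip": 1},
  {"rx": 0,"ry": 0,"rz": 0,"dx": -0.0035,"dy": -0.0383,"dz": 0,"grip": 1},
  {"rx": 0,"ry": 0,"rz": 0,"dx": -0.0035,"dy": -0.0383,"dz": 0,"grip": 1},
  {"rx": 0,"ry": 0,"rz": 0,"dx": -0.0035,"dy": -0.0383,"dz": 0,"grip": 1},
  {"rx": 0,"ry": 0,"rz": 0,"dx": -0.0035,"dy": -0.0383,"dz": 0,"grip": 1},
])

```text
t: 10.37
tool_pos: [0.4608, -0.283, 0.1202]
tool_rot: [0.001, 0.083, 0.997, -0.0]
ft_force: [0.4, 1.1, 0.1]
gripper_width: 0.0181
grip_force: 63.2
```

Call:
play_rows([
  {"rx": 0,"ry": 0,"rz": 0,"dx": -0.0035,"dy": -0.0383,"dz": 0,"grip": 1},
  {"rx": 0,"ry": 0,"rz": 0,"dx": 0,"dy": 0,"dz": 0,"grip": 1},
  {"rx": 0,"ry": 0,"rz": 0,"dx": 0,"dy": 0,"dz": 0,"grip": 1},
])

```text
t: 10.62
tool_pos: [0.4579, -0.3213, 0.1198]
tool_rot: [0.001, 0.085, 0.996, -0.0]
ft_force: [0.4, 0.5, 0.1]
gripper_width: 0.0176
grip_force: 63.2
```

```bash
python3 -c "
from h import *
delta([.46,-.32,.035],80.5)"
```

```text
pos [ 0.4579 -0.3213  0.1198] y-angle 80.26 tilt 0.09 w 0.0176 t 10.62
tool d [-0.0017  0.0017  0.0848]
rotvec 80.5 [-0.03  0.08 -0.24] q6 -0.44
rotvec 260.5 [1.3000e-01 5.0000e-02 1.7976e+02] q6 -0.44
```

Call:
play_rows([
  {"rx": 0,"ry": 0,"rz": 0,"dx": 0,"dy": 0,"dz": 0.035,"grip": 1},
  {"rx": 0,"ry": 0,"rz": 0,"dx": 0,"dy": 0,"dz": 0.035,"grip": 1},
  {"rx": 0,"ry": 0,"rz": 0,"dx": 0,"dy": 0,"dz": 0.015,"grip": 1},
  {"rx": 0,"ry": 0,"rz": 0,"dx": 0,"dy": 0,"dz": 0,"grip": 1},
  {"rx": 0,"ry": 0,"rz": 0,"dx": 0,"dy": 0,"dz": 0,"grip": -0.1},
  {"rx": 0,"ry": 0,"rz": 0,"dx": 0,"dy": 0,"dz": 0,"grip": -0.1},
  {"rx": 0,"ry": 0,"rz": 0,"dx": 0,"dy": 0,"dz": 0,"grip": -0.1},
  {"rx": 0,"ry": 0,"rz": 0,"dx": 0,"dy": 0,"dz": -0.035,"grip": -0.1},
  {"rx": 0,"ry": 0,"rz": 1.6,"dx": 0,"dy": 0,"dz": -0.035,"grip": -0.1},
  {"rx": 0,"ry": 0,"rz": 0,"dx": 0,"dy": 0,"dz": -0.01,"grip": -0.1},
])

```text
t: 11.45
tool_pos: [0.461, -0.3211, 0.1206]
tool_rot: [0.004, 0.097, 0.995, -0.002]
ft_force: [1.7, -0.6, 0.8]
gripper_width: 0.047
grip_force: 0.0
```

Call:
play_rows([
  {"rx": 0,"ry": 0,"rz": 0,"dx": 0.0036,"dy": 0.0353,"dz": 0,"grip": -0.1},
  {"rx": 0,"ry": 0,"rz": 0,"dx": 0.0036,"dy": 0.0353,"dz": 0,"grip": -0.1},
  {"rx": 0,"ry": 0,"rz": 0,"dx": 0.0036,"dy": 0.0353,"dz": 0,"grip": -0.1},
  {"rx": 0,"ry": 0,"rz": 0,"dx": 0.0036,"dy": 0.0353,"dz": 0,"grip": -0.1},
  {"rx": 0,"ry": 0,"rz": 0,"dx": 0.0036,"dy": 0.0353,"dz": 0,"grip": -0.1},
  {"rx": 0,"ry": 0,"rz": 0,"dx": 0.0036,"dy": 0.0353,"dz": 0,"grip": -0.1},
  {"rx": 0,"ry": 0,"rz": 0,"dx": 0.0036,"dy": 0.0353,"dz": 0,"grip": -0.1},
  {"rx": 0,"ry": 0,"rz": 0,"dx": 0.0036,"dy": 0.0353,"dz": 0,"grip": -0.1},
  {"rx": 0,"ry": 0,"rz": 0,"dx": 0.0036,"dy": 0.0353,"dz": 0,"grip": -0.1},
  {"rx": 0,"ry": 0,"rz": 0,"dx": 0.0036,"dy": 0.0353,"dz": 0,"grip": -0.1},
])

```text
t: 12.28
tool_pos: [0.4916, 0.036, 0.1156]
tool_rot: [0.001, 0.097, 0.995, 0.0]
ft_force: [0.4, -0.1, 0.1]
gripper_width: 0.0472
grip_force: 0.0
```

Call:
play_rows([
  {"rx": 0,"ry": 0,"rz": 0,"dx": 0,"dy": 0,"dz": 0,"grip": -0.1},
  {"rx": 0,"ry": 0,"rz": 0,"dx": 0,"dy": 0,"dz": 0,"grip": -0.1},
])

```text
t: 12.45
tool_pos: [0.4916, 0.0359, 0.1153]
tool_rot: [0.001, 0.095, 0.995, 0.0]
ft_force: [-0.5, -0.4, -0.1]
gripper_width: 0.0472
grip_force: 0.0
```

```bash
python3 -c "
from h import *
delta([.4916,.0324,.015],78.7)"
```

```text
pos [0.4916 0.0359 0.1153] y-angle 79.1 tilt 0.14 w 0.0472 t 12.45
tool d [-0.0004 -0.0035  0.1003]
rotvec 78.7 [0.03 0.13 0.4 ] q6 0.26
rotvec 258.7 [-2.100e-01  5.000e-02 -1.796e+02] q6 0.26
```

Call:
play_rows([
  {"rx": 0,"ry": 0,"rz": 0,"dx": 0,"dy": -0.0035,"dz": 0.03,"grip": -0.1},
  {"rx": 0,"ry": 0,"rz": 0,"dx": 0,"dy": 0,"dz": 0.03,"grip": -0.1},
  {"rx": 0,"ry": 0,"rz": 0,"dx": 0,"dy": 0,"dz": 0.03,"grip": -0.1},
  {"rx": 0,"ry": 0,"rz": 0,"dx": 0,"dy": 0,"dz": 0.01,"grip": -0.1},
  {"rx": 0,"ry": 0,"rz": 0,"dx": 0,"dy": 0,"dz": 0,"grip": -0.1},
  {"rx": 0,"ry": 0,"rz": 0,"dx": 0,"dy": 0,"dz": 0,"grip": 1},
  {"rx": 0,"ry": 0,"rz": 0,"dx": 0,"dy": 0,"dz": 0,"grip": 1},
  {"rx": 0,"ry": 0,"rz": 0,"dx": 0,"dy": 0,"dz": 0,"grip": 1},
  {"rx": 0,"ry": 0,"rz": 0,"dx": 0,"dy": 0,"dz": 0,"grip": 1},
])

```text
t: 13.2
tool_pos: [0.4919, 0.0305, 0.0162]
tool_rot: [0.002, 0.097, 0.995, 0.0]
ft_force: [-1.8, -0.1, 6.7]
gripper_width: 0.0181
grip_force: 59.4
```

Call:
play_rows([
  {"rx": 0,"ry": 0,"rz": 0,"dx": 0,"dy": 0,"dz": -0.02,"grip": 1},
  {"rx": 0,"ry": 0,"rz": 0,"dx": 0,"dy": 0,"dz": -0.03,"grip": 1},
  {"rx": 0,"ry": 0,"rz": 0,"dx": 0,"dy": 0,"dz": -0.03,"grip": 1},
  {"rx": 0,"ry": 0,"rz": 0,"dx": 0,"dy": 0,"dz": -0.025,"grip": 1},
])

```text
t: 13.53
tool_pos: [0.491, 0.0307, 0.1221]
tool_rot: [0.001, 0.097, 0.995, 0.0]
ft_force: [1.4, 0.4, -0.8]
gripper_width: 0.018
grip_force: 58.8
```

Call:
play_rows([
  {"rx": 0,"ry": 0,"rz": 0,"dx": -0.0045,"dy": -0.0369,"dz": 0,"grip": 1},
  {"rx": 0,"ry": 0,"rz": 0,"dx": -0.0045,"dy": -0.0369,"dz": 0,"grip": 1},
  {"rx": 0,"ry": 0,"rz": 0,"dx": -0.0045,"dy": -0.0369,"dz": 0,"grip": 1},
  {"rx": 0,"ry": 0,"rz": 0,"dx": -0.0045,"dy": -0.0369,"dz": 0,"grip": 1},
  {"rx": 0,"ry": 0,"rz": 0,"dx": -0.0045,"dy": -0.0369,"dz": 0,"grip": 1},
  {"rx": 0,"ry": 0,"rz": 0,"dx": -0.0045,"dy": -0.0369,"dz": 0,"grip": 1},
  {"rx": 0,"ry": 0,"rz": 0,"dx": -0.0045,"dy": -0.0369,"dz": 0,"grip": 1},
  {"rx": 0,"ry": 0,"rz": 0,"dx": -0.0045,"dy": -0.0369,"dz": 0,"grip": 1},
  {"rx": 0,"ry": 0,"rz": 0,"dx": -0.0045,"dy": -0.0369,"dz": 0,"grip": 1},
  {"rx": 0,"ry": 0,"rz": 0,"dx": -0.0045,"dy": -0.0369,"dz": 0,"grip": 1},
])

```text
t: 14.37
tool_pos: [0.463, -0.3424, 0.1206]
tool_rot: [0.001, 0.097, 0.995, -0.001]
ft_force: [0.7, 0.3, 0.2]
gripper_width: 0.0182
grip_force: 58.8
```

Call:
play_rows([
  {"rx": 0,"ry": 0,"rz": 0,"dx": -0.0045,"dy": -0.0369,"dz": 0,"grip": 1},
  {"rx": 0,"ry": 0,"rz": 0,"dx": 0,"dy": 0,"dz": 0,"grip": 1},
  {"rx": 0,"ry": 0,"rz": 0,"dx": 0,"dy": 0,"dz": 0,"grip": 1},
])

```text
t: 14.62
tool_pos: [0.4603, -0.3794, 0.1201]
tool_rot: [0.001, 0.099, 0.995, -0.001]
ft_force: [0.3, 0.2, -0.4]
gripper_width: 0.0179
grip_force: 58.9
```

```bash
python3 -c "
from h import *
delta([.46,-.375,.035],80.5)"
```

```text
pos [ 0.4603 -0.3794  0.1201] y-angle 78.68 tilt 0.11 w 0.0179 t 14.62
tool d [0.0013 0.0044 0.0851]
rotvec 80.5 [-0.05  0.1  -1.82] q6 -0.49
rotvec 260.5 [1.5000e-01 8.0000e-02 1.7818e+02] q6 -0.49
```

Call:
play_rows([
  {"rx": 0,"ry": 0,"rz": 0,"dx": 0,"dy": 0.004,"dz": 0.035,"grip": 1},
  {"rx": 0,"ry": 0,"rz": 0,"dx": 0,"dy": 0,"dz": 0.035,"grip": 1},
  {"rx": 0,"ry": 0,"rz": 0,"dx": 0,"dy": 0,"dz": 0.015,"grip": 1},
  {"rx": 0,"ry": 0,"rz": 0,"dx": 0,"dy": 0,"dz": 0,"grip": 1},
  {"rx": 0,"ry": 0,"rz": 0,"dx": 0,"dy": 0,"dz": 0,"grip": -0.1},
  {"rx": 0,"ry": 0,"rz": 0,"dx": 0,"dy": 0,"dz": 0,"grip": -0.1},
  {"rx": 0,"ry": 0,"rz": 0,"dx": 0,"dy": 0,"dz": 0,"grip": -0.1},
  {"rx": 0,"ry": 0,"rz": 0,"dx": 0,"dy": 0,"dz": -0.035,"grip": -0.1},
  {"rx": 0,"ry": 0,"rz": 0,"dx": 0,"dy": 0,"dz": -0.035,"grip": -0.1},
  {"rx": 0,"ry": 0,"rz": 0,"dx": 0,"dy": 0,"dz": -0.035,"grip": -0.1},
])

```text
t: 15.45
tool_pos: [0.4612, -0.3732, 0.1417]
tool_rot: [0.0, 0.097, 0.995, -0.0]
ft_force: [1.1, -0.4, -0.9]
gripper_width: 0.0471
grip_force: 0.0
```

Call:
play_rows([
  {"rx": 0,"ry": 0,"rz": -6.35,"dx": 0,"dy": 0,"dz": -0.01,"grip": -0.1},
  {"rx": 0,"ry": 0,"rz": -6.35,"dx": 0,"dy": 0,"dz": -0.01,"grip": -0.1},
  {"rx": 0,"ry": 0,"rz": -6.35,"dx": 0,"dy": 0,"dz": -0.01,"grip": -0.1},
  {"rx": 0,"ry": 0,"rz": -6.35,"dx": 0,"dy": 0,"dz": -0.01,"grip": -0.1},
  {"rx": 0,"ry": 0,"rz": -6.35,"dx": 0,"dy": 0,"dz": -0.01,"grip": -0.1},
  {"rx": 0,"ry": 0,"rz": -6.35,"dx": 0,"dy": 0,"dz": 0,"grip": -0.1},
  {"rx": 0,"ry": 0,"rz": -6.35,"dx": 0,"dy": 0,"dz": 0,"grip": -0.1},
  {"rx": 0,"ry": 0,"rz": -6.35,"dx": 0,"dy": 0,"dz": 0,"grip": -0.1},
])

```text
t: 16.12
tool_pos: [0.4618, -0.3737, 0.1914]
tool_rot: [0.001, -0.342, 0.94, -0.002]
ft_force: [0.2, 0.0, -0.5]
gripper_width: 0.0465
grip_force: 0.0
```

```bash
python3 -c "
from h import *
delta([.42,.26,.12],129.5)
a=robot.camera('top')[:,:,::-1];b=robot.camera('side')[:,:,::-1]
L=cv2.resize(a[210:310,170:270],None,fx=4,fy=4,interpolation=2);M=cv2.resize(np.vstack([b[270:370,300:500],b[150:250,180:380]]),None,fx=2,fy=2,interpolation=2)
cv2.imwrite('pics/c1.png',np.hstack([L,M]))"
```

```text
pos [ 0.4618 -0.3737  0.1914] y-angle 129.98 tilt 0.2 w 0.0465 t 16.12
tool d [-0.3751  0.5127  0.0699]
rotvec 129.5 [-0.2   0.04  0.48] q6 -1.38
rotvec 309.5 [-7.0000e-02 -3.1000e-01 -1.7952e+02] q6 -1.38
```

View pics/c1.png

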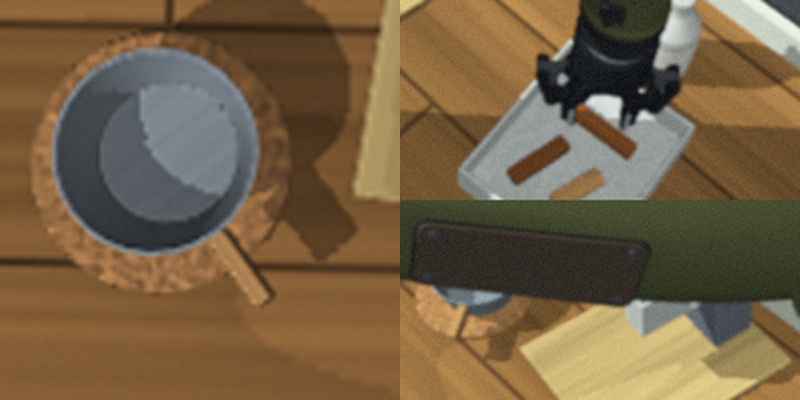

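All three offcuts lie in the tray and the board is clear. The bowl hasn't moved, with its rim spanning 52–259 × 48–255 px in the crop. The handle runs from (222,238) to (262,301).

```bash
python3 -c "
from h import *
c=lambda p:[(170+(x+.5)/4-.5,210+(y+.5)/4-.5) for x,y in p]
C=px2w('top',c([(155.5,151.5)]),.056)[0]
H=px2w('top',c([(222,238),(262,301)]),.054)
M=px2w('top',c([(161,163)]),.006)[0]
d=H[1]-C; a=np.arctan2(d[1],d[0]); print(C,H,M,np.degrees(a),np.linalg.norm(d[:2]),np.degrees(np.arctan2(*(H[1]-H[0])[[1,0]])))
a=np.arctan2(*(H[1]-C)[[1,0]])
g=C+.105*np.array([np.cos(a),np.sin(a),0]);print('grip',g)
delta([g[0],g[1],.1],np.degrees(a)-90)
"
```

```text
[0.4983955  0.32535233 0.056     ] [[0.44189548 0.27906643 0.054     ]
 [0.40088556 0.25098247 0.054     ]] [0.49209294 0.33192962 0.006     ] -142.66759509612334 0.1226338648699828 -145.59630054111528
grip [0.41490678 0.26167632 0.056     ]
pos [ 0.4617 -0.3736  0.191 ] y-angle 129.69 tilt 0.16 w 0.047 t 16.22
tool d [-0.3696  0.519   0.0897]
rotvec -232.66759509612334 [-0.16  0.04  2.35] q6 -1.37
rotvec -52.667595096123335 [-6.0000e-02 -2.5000e-01 -1.7765e+02] q6 -1.37
```

Call:
play_rows([
  {"rx": 0,"ry": 0,"rz": 2.3,"dx": 0,"dy": 0,"dz": 0,"grip": -0.1},
  {"rx": 0,"ry": 0,"rz": 0,"dx": -0.0218,"dy": 0.0333,"dz": 0,"grip": -0.1},
  {"rx": 0,"ry": 0,"rz": 0,"dx": -0.0218,"dy": 0.0333,"dz": 0,"grip": -0.1},
  {"rx": 0,"ry": 0,"rz": 0,"dx": -0.0218,"dy": 0.0333,"dz": 0,"grip": -0.1},
  {"rx": 0,"ry": 0,"rz": 0,"dx": -0.0218,"dy": 0.0333,"dz": 0,"grip": -0.1},
  {"rx": 0,"ry": 0,"rz": 0,"dx": -0.0218,"dy": 0.0333,"dz": 0,"grip": -0.1},
  {"rx": 0,"ry": 0,"rz": 0,"dx": -0.0218,"dy": 0.0333,"dz": 0,"grip": -0.1},
  {"rx": 0,"ry": 0,"rz": 0,"dx": -0.0218,"dy": 0.0333,"dz": 0,"grip": -0.1},
  {"rx": 0,"ry": 0,"rz": 0,"dx": -0.0218,"dy": 0.0333,"dz": 0,"grip": -0.1},
])

```text
t: 16.97
tool_pos: [0.4379, -0.054, 0.1903]
tool_rot: [0.001, -0.318, 0.948, -0.0]
ft_force: [1.1, 0.5, 0.0]
gripper_width: 0.0469
grip_force: 0.0
```

Call:
play_rows([
  {"rx": 0,"ry": 0,"rz": 0,"dx": -0.0218,"dy": 0.0333,"dz": 0,"grip": -0.1},
  {"rx": 0,"ry": 0,"rz": 0,"dx": -0.0218,"dy": 0.0333,"dz": 0,"grip": -0.1},
  {"rx": 0,"ry": 0,"rz": 0,"dx": -0.0218,"dy": 0.0333,"dz": 0,"grip": -0.1},
  {"rx": 0,"ry": 0,"rz": 0,"dx": -0.0218,"dy": 0.0333,"dz": 0,"grip": -0.1},
  {"rx": 0,"ry": 0,"rz": 0,"dx": -0.0218,"dy": 0.0333,"dz": 0,"grip": -0.1},
  {"rx": 0,"ry": 0,"rz": 0,"dx": -0.0218,"dy": 0.0333,"dz": 0,"grip": -0.1},
  {"rx": 0,"ry": 0,"rz": 0,"dx": -0.0218,"dy": 0.0333,"dz": 0,"grip": -0.1},
  {"rx": 0,"ry": 0,"rz": 0,"dx": -0.0218,"dy": 0.0333,"dz": 0,"grip": -0.1},
  {"rx": 0,"ry": 0,"rz": 0,"dx": 0,"dy": 0,"dz": 0.02,"grip": -0.1},
  {"rx": 0,"ry": 0,"rz": 0,"dx": 0,"dy": 0,"dz": 0,"grip": -0.1},
])

```text
t: 17.8
tool_pos: [0.4136, 0.2636, 0.1677]
tool_rot: [-0.001, -0.321, 0.947, -0.0]
ft_force: [-0.6, -1.1, -0.7]
gripper_width: 0.0468
grip_force: 0.0
```

```bash
python3 -c "
from h import *
delta([.415,.2617,.1],127.4)"
```

```text
pos [0.4136 0.2636 0.1677] y-angle 127.42 tilt 0.08 w 0.0468 t 17.8
tool d [-0.     -0.0024  0.0677]
rotvec 127.4 [ 0.01 -0.08  0.02] q6 -0.09
rotvec 307.4 [ 1.3000e-01  1.0000e-02 -1.7998e+02] q6 -0.09
```

Call:
play_rows([
  {"rx": 0,"ry": 0,"rz": 0,"dx": 0,"dy": -0.0024,"dz": 0.035,"grip": -0.1},
  {"rx": 0,"ry": 0,"rz": 0,"dx": 0,"dy": 0,"dz": 0.035,"grip": -0.1},
  {"rx": 0,"ry": 0,"rz": 0,"dx": 0,"dy": 0,"dz": 0.035,"grip": -0.1},
  {"rx": 0,"ry": 0,"rz": 0,"dx": 0,"dy": 0,"dz": 0.025,"grip": -0.1},
  {"rx": 0,"ry": 0,"rz": 0,"dx": 0,"dy": 0,"dz": 0.014,"grip": -0.1},
  {"rx": 0,"ry": 0,"rz": 0,"dx": 0,"dy": 0,"dz": 0,"grip": 0.2},
  {"rx": 0,"ry": 0,"rz": 0,"dx": 0,"dy": 0,"dz": 0,"grip": 1},
  {"rx": 0,"ry": 0,"rz": 0,"dx": 0,"dy": 0,"dz": 0,"grip": 1},
  {"rx": 0,"ry": 0,"rz": 0,"dx": 0,"dy": 0,"dz": 0,"grip": 1},
  {"rx": 0,"ry": 0,"rz": 0,"dx": 0,"dy": 0,"dz": 0,"grip": 1},
])

```text
t: 18.63
tool_pos: [0.4175, 0.2603, 0.0266]
tool_rot: [0.001, -0.32, 0.947, 0.0]
ft_force: [0.1, -1.0, 2.3]
gripper_width: 0.0131
grip_force: 59.2
```

Call:
play_rows([
  {"rx": 0,"ry": 0,"rz": 0,"dx": 0,"dy": 0,"dz": -0.005,"grip": 1},
  {"rx": 0,"ry": 0,"rz": 0,"dx": 0,"dy": 0,"dz": -0.005,"grip": 1},
  {"rx": 0,"ry": 0,"rz": 0,"dx": 0,"dy": 0,"dz": -0.005,"grip": 1},
  {"rx": 0,"ry": 0,"rz": 0,"dx": 0,"dy": 0,"dz": 0,"grip": 1},
])

```text
t: 18.97
tool_pos: [0.417, 0.2605, 0.0414]
tool_rot: [0.001, -0.32, 0.947, 0.0]
ft_force: [0.3, 0.5, -1.6]
gripper_width: 0.0129
grip_force: 58.8
```

```bash
python3 -c "
from h import *
delta([.4983,.325,.1],127.4); o,_,_=st(); print(o['ft_force'],o['ft_torque'],o['grip_force'])
a=robot.camera('top')[:,:,::-1];b=robot.camera('side')[:,:,::-1]
cv2.imwrite('pics/d1.png',np.hstack([cv2.resize(x,None,fx=4,fy=4,interpolation=2) for x in (a[210:310,170:270],b[150:250,170:270])]))"
```

```text
pos [0.417  0.2605 0.0414] y-angle 127.37 tilt 0.1 w 0.0129 t 18.97
tool d [-0.1038  0.0019 -0.0584]
rotvec 127.4 [-0.01  0.09 -0.03] q6 -0.09
rotvec 307.4 [1.5000e-01 1.0000e-02 1.7997e+02] q6 -0.09
[ 0.33312085  0.47123598 -1.59545586] [-0.1495599   0.1399634  -0.03433473] 58.805015087127686
```

View pics/d1.png

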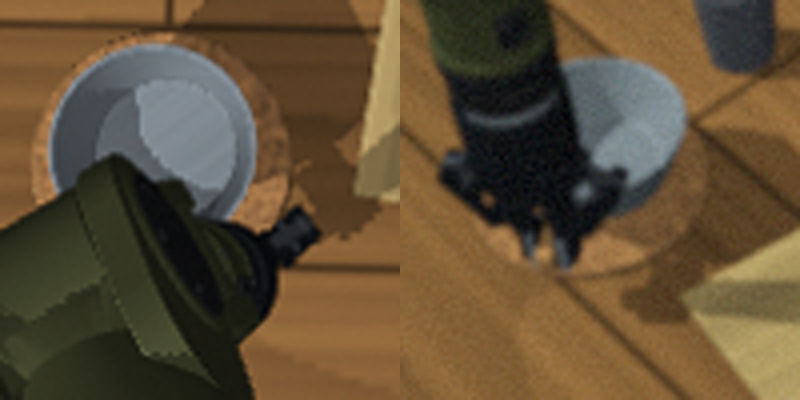

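The bowl is up about 15 mm and level, still on the handle. I'll carry it low under the spout.

Call:
play_rows([
  {"rx": 0,"ry": 0,"rz": 0,"dx": 0.002,"dy": -0.0069,"dz": 0,"grip": 1},
  {"rx": 0,"ry": 0,"rz": 0,"dx": 0.0046,"dy": -0.0139,"dz": 0,"grip": 1},
  {"rx": 0,"ry": 0,"rz": 0,"dx": 0.0066,"dy": -0.02,"dz": 0,"grip": 1},
  {"rx": 0,"ry": 0,"rz": 0,"dx": 0.0066,"dy": -0.02,"dz": 0,"grip": 1},
  {"rx": 0,"ry": 0,"rz": 0,"dx": 0.0066,"dy": -0.02,"dz": 0,"grip": 1},
  {"rx": 0,"ry": 0,"rz": 0,"dx": 0.0066,"dy": -0.02,"dz": 0,"grip": 1},
  {"rx": 0,"ry": 0,"rz": 0,"dx": 0.0066,"dy": -0.02,"dz": 0,"grip": 1},
  {"rx": 0,"ry": 0,"rz": 0,"dx": 0.0066,"dy": -0.02,"dz": 0,"grip": 1},
  {"rx": 0,"ry": 0,"rz": 0,"dx": 0.0066,"dy": -0.02,"dz": 0,"grip": 1},
  {"rx": 0,"ry": 0,"rz": 0,"dx": 0.0066,"dy": -0.02,"dz": 0,"grip": 1},
])

```text
t: 19.9
tool_pos: [0.4788, 0.0786, 0.0398]
tool_rot: [-0.0, -0.32, 0.947, -0.0]
ft_force: [0.8, -0.3, -2.0]
gripper_width: 0.0129
grip_force: 58.8
```

Call:
play_rows([
  {"rx": 0,"ry": 0,"rz": 0,"dx": 0.0066,"dy": -0.02,"dz": 0,"grip": 1},
  {"rx": 0,"ry": 0,"rz": 0,"dx": 0.0066,"dy": -0.02,"dz": 0,"grip": 1},
  {"rx": 0,"ry": 0,"rz": 0,"dx": 0.0066,"dy": -0.02,"dz": 0,"grip": 1},
  {"rx": 0,"ry": 0,"rz": 0,"dx": 0.0062,"dy": -0.018,"dz": 0,"grip": 1},
  {"rx": 0,"ry": 0,"rz": 0,"dx": 0.0038,"dy": -0.0114,"dz": 0,"grip": 1},
  {"rx": 0,"ry": 0,"rz": 0,"dx": 0,"dy": 0,"dz": 0,"grip": 1},
  {"rx": 0,"ry": 0,"rz": 0,"dx": 0,"dy": 0,"dz": 0,"grip": 1},
])

```text
t: 20.48
tool_pos: [0.5092, -0.0093, 0.0398]
tool_rot: [-0.0, -0.32, 0.948, 0.0]
ft_force: [-0.2, 0.1, -2.7]
gripper_width: 0.0126
grip_force: 58.8
```

```bash
python3 -c "
from h import *
delta([.5102,-.0084,.0284],127.4); o,_,_=st(); print(o['ft_force'],o['ft_torque'],o['grip_force'])
a=robot.camera('top')[:,:,::-1];b=robot.camera('side')[:,:,::-1]
cv2.imwrite('pics/e1.png',np.hstack([cv2.resize(x,None,fx=4,fy=4,interpolation=2) for x in (a[170:270,250:350],b[140:240,240:340])]))"
```

```text
pos [ 0.5092 -0.0093  0.0398] y-angle 127.29 tilt 0.05 w 0.0126 t 20.48
tool d [-0.0014  0.0001  0.0114]
rotvec 127.4 [ 0.04 -0.02 -0.11] q6 -0.67
rotvec 307.4 [-3.0000e-02 -7.0000e-02  1.7989e+02] q6 -0.67
[-0.1940622   0.14580009 -2.68161687] [-0.17771396  0.22151697 -0.01051289] 58.766716718673706
```

View pics/e1.png

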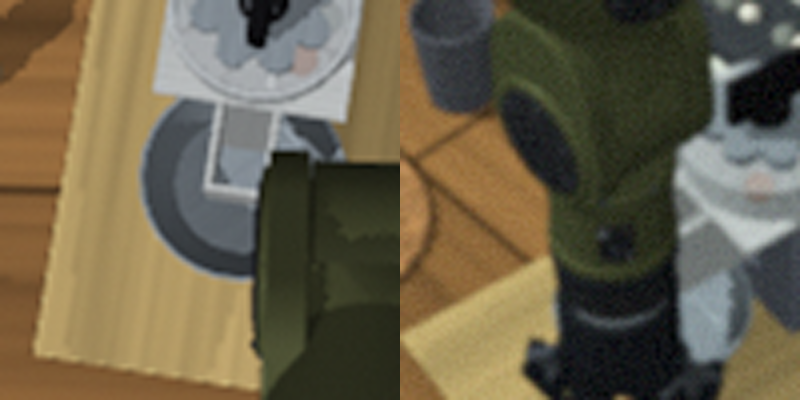

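The bowl is under the chute, its rim's left edge at crop x≈141 and bottom at y≈278. I'll set it down, release, go up and turn for the knob.

Call:
play_rows([
  {"rx": 0,"ry": 0,"rz": 0,"dx": -0.001,"dy": 0,"dz": 0.003,"grip": 1},
  {"rx": 0,"ry": 0,"rz": 0,"dx": 0,"dy": 0,"dz": 0.003,"grip": 1},
  {"rx": 0,"ry": 0,"rz": 0,"dx": 0,"dy": 0,"dz": 0.003,"grip": 1},
  {"rx": 0,"ry": 0,"rz": 0,"dx": 0,"dy": 0,"dz": 0.002,"grip": 1},
  {"rx": 0,"ry": 0,"rz": 0,"dx": 0,"dy": 0,"dz": 0.001,"grip": 1},
  {"rx": 0,"ry": 0,"rz": 0,"dx": 0,"dy": 0,"dz": 0,"grip": 1},
  {"rx": 0,"ry": 0,"rz": 0,"dx": 0,"dy": 0,"dz": 0,"grip": 0.3},
  {"rx": 0,"ry": 0,"rz": 0,"dx": 0,"dy": 0,"dz": 0,"grip": -0.1},
  {"rx": 0,"ry": 0,"rz": 0,"dx": 0,"dy": 0,"dz": 0,"grip": -0.1},
  {"rx": 0,"ry": 0,"rz": 0,"dx": 0,"dy": 0,"dz": 0,"grip": -0.1},
])

```text
t: 21.42
tool_pos: [0.5105, -0.0082, 0.0282]
tool_rot: [0.0, -0.32, 0.947, -0.0]
ft_force: [0.1, -0.2, -0.4]
gripper_width: 0.0471
grip_force: 0.0
```

Call:
play_rows([
  {"rx": 0,"ry": 0,"rz": 0,"dx": 0,"dy": 0,"dz": -0.01,"grip": -0.1},
  {"rx": 0,"ry": 0,"rz": 0,"dx": 0,"dy": 0,"dz": -0.03,"grip": -0.1},
  {"rx": 0,"ry": 0,"rz": 0,"dx": 0,"dy": 0,"dz": -0.035,"grip": -0.1},
  {"rx": 0,"ry": 0,"rz": 0,"dx": 0,"dy": 0,"dz": -0.035,"grip": -0.1},
  {"rx": 0,"ry": 0,"rz": -6,"dx": 0,"dy": 0,"dz": -0.035,"grip": -0.1},
  {"rx": 0,"ry": 0,"rz": -6.8,"dx": 0,"dy": 0,"dz": -0.03,"grip": -0.1},
  {"rx": 0,"ry": 0,"rz": -6.8,"dx": 0,"dy": 0,"dz": -0.03,"grip": -0.1},
  {"rx": 0,"ry": 0,"rz": -6.8,"dx": 0,"dy": 0,"dz": -0.03,"grip": -0.1},
  {"rx": 0,"ry": 0,"rz": -6.8,"dx": 0,"dy": 0,"dz": -0.02,"grip": -0.1},
  {"rx": 0,"ry": 0,"rz": -6.8,"dx": 0,"dy": 0,"dz": 0,"grip": -0.1},
])

```text
t: 22.25
tool_pos: [0.5125, -0.0083, 0.2889]
tool_rot: [0.003, -0.627, 0.779, -0.003]
ft_force: [0.4, 0.4, -0.2]
gripper_width: 0.0468
grip_force: 0.0
```

Call:
play_rows([
  {"rx": 0,"ry": 0,"rz": -6.8,"dx": 0,"dy": 0,"dz": 0,"grip": -0.1},
  {"rx": 0,"ry": 0,"rz": -6.8,"dx": 0,"dy": 0,"dz": 0,"grip": -0.1},
  {"rx": 0,"ry": 0,"rz": -6.8,"dx": 0,"dy": 0,"dz": 0,"grip": -0.1},
  {"rx": 0,"ry": 0,"rz": -6.8,"dx": 0,"dy": 0,"dz": 0,"grip": -0.1},
  {"rx": 0,"ry": 0,"rz": -6.8,"dx": 0,"dy": 0,"dz": 0,"grip": -0.1},
  {"rx": 0,"ry": 0,"rz": -6.8,"dx": 0,"dy": 0,"dz": 0,"grip": -0.1},
  {"rx": 0,"ry": 0,"rz": -6.8,"dx": 0,"dy": 0,"dz": 0,"grip": -0.1},
  {"rx": 0,"ry": 0,"rz": -6.8,"dx": 0,"dy": 0,"dz": 0,"grip": -0.1},
  {"rx": 0,"ry": 0,"rz": -6.8,"dx": 0,"dy": 0,"dz": 0,"grip": -0.1},
  {"rx": 0,"ry": 0,"rz": -6.8,"dx": 0,"dy": 0,"dz": 0,"grip": -0.1},
])

```text
t: 23.08
tool_pos: [0.5101, -0.0083, 0.2839]
tool_rot: [-0.0, 0.956, -0.295, 0.0]
ft_force: [-0.5, 0.1, -0.5]
gripper_width: 0.0471
grip_force: 0.0
```

```bash
python3 -c "
from h import *
delta([.689,.042,.27],-97.5); o,_,_=st(); print(o['ft_force'],o['q'].round(2))
a=robot.camera('top')[:,:,::-1];b=robot.camera('side')[:,:,::-1]
cv2.imwrite('pics/f1.png',np.hstack([cv2.resize(x,None,fx=4,fy=4,interpolation=2) for x in (a[145:245,250:350],b[140:240,240:340])]))"
```

```text
pos [ 0.5101 -0.0083  0.2839] y-angle -124.3 tilt 0.03 w 0.0471 t 23.08
tool d [ 0.1195 -0.1423  0.014 ]
rotvec -97.5 [-1.00e-02 -3.00e-02 -2.68e+01] q6 -2.56
rotvec 82.5 [-4.000e-02  2.000e-02  1.532e+02] q6 -2.56
[-0.51588158  0.07334108 -0.49564646] [-0.02  0.13 -0.16  1.28  0.   -2.56]
```

View pics/f1.png

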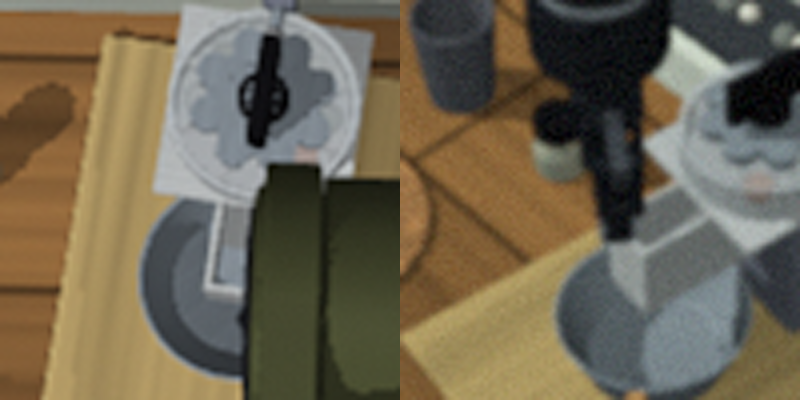

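The bowl stands under the spout, with its left rim at crop x≈140 and its bottom at y≈378. The paddle runs from (270,37) to (258,147).

```bash
python3 -c "
from h import *
c=lambda p:[(250+(x+.5)/4-.5,145+(y+.5)/4-.5) for x,y in p]
k=px2w('top',c([(270,37),(258,147)]),.238); print(k,np.degrees(np.arctan2(*(k[0]-k[1])[[1,0]])),k.mean(0))
P=np.array([.5928,.0548,.058]);th=np.linspace(0,2*np.pi,200)
r=w2px('top',P+.07*np.c_[np.cos(th),np.sin(th),0*th]); r=(r-[250,145]+.5)*4-.5
print('pred left',r[r[:,0].argmin()],'bottom',r[r[:,1].argmax()])
r=w2px('side',P+.07*np.c_[np.cos(th),np.sin(th),0*th]); r=(r-[240,140]+.5)*4-400*0-.5
print('side pred left/right',r[:,0].min()+400,r[:,0].max()+400)
"
```

```text
[[0.71780667 0.03933896 0.238     ]
 [0.65188786 0.04516178 0.238     ]] -5.048022703729983 [0.68484726 0.04225037 0.238     ]
pred left [138.96361024 280.1906512 ] bottom [242.88154978 382.36123173]
side pred left/right 555.2483923911368 757.5594156583145
```

Call:
play_rows([
  {"rx": 0,"ry": 0,"rz": -6.7,"dx": 0,"dy": 0,"dz": 0,"grip": -0.1},
  {"rx": 0,"ry": 0,"rz": -6.7,"dx": 0,"dy": 0,"dz": 0,"grip": -0.1},
  {"rx": 0,"ry": 0,"rz": -6.7,"dx": 0,"dy": 0,"dz": 0,"grip": -0.1},
  {"rx": 0,"ry": 0,"rz": -6.7,"dx": 0,"dy": 0,"dz": 0,"grip": -0.1},
  {"rx": 0,"ry": 0,"rz": 0,"dx": 0.034,"dy": -0.0146,"dz": 0,"grip": -0.1},
  {"rx": 0,"ry": 0,"rz": 0,"dx": 0.034,"dy": -0.0146,"dz": 0,"grip": -0.1},
  {"rx": 0,"ry": 0,"rz": 0,"dx": 0.034,"dy": -0.0146,"dz": 0,"grip": -0.1},
  {"rx": 0,"ry": 0,"rz": 0,"dx": 0.034,"dy": -0.0146,"dz": 0,"grip": -0.1},
  {"rx": 0,"ry": 0,"rz": 0,"dx": 0.034,"dy": -0.0146,"dz": 0,"grip": -0.1},
  {"rx": 0,"ry": 0,"rz": 0,"dx": 0,"dy": 0,"dz": 0,"grip": -0.1},
])

```text
t: 24.02
tool_pos: [0.6934, 0.0427, 0.2792]
tool_rot: [-0.0, 0.998, -0.069, -0.001]
ft_force: [-0.6, -1.2, -1.9]
gripper_width: 0.0467
grip_force: 0.0
```

Call:
play_rows([
  {"rx": 0,"ry": 0,"rz": 0,"dx": 0,"dy": 0,"dz": 0,"grip": -0.1},
  {"rx": 0,"ry": 0,"rz": 0,"dx": 0,"dy": 0,"dz": 0,"grip": -0.1},
])

```text
t: 24.18
tool_pos: [0.6881, 0.0408, 0.2827]
tool_rot: [0.0, 0.998, -0.069, -0.001]
ft_force: [-0.6, 0.5, 0.3]
gripper_width: 0.0467
grip_force: 0.0
```

```bash
python3 -c "
from h import *
delta([.688,.042,.205],-97.5); o,_,_=st(); print(o['q'].round(2))
b=robot.camera('side')[:,:,::-1]
cv2.imwrite('pics/g1.png',cv2.resize(b[100:220,250:410],None,fx=4,fy=4,interpolation=2))"
```

```text
pos [0.6881 0.0408 0.2827] y-angle -97.95 tilt 0.08 w 0.0467 t 24.18
tool d [-0.0002 -0.0012  0.0777]
rotvec -97.5 [ 0.02  0.08 -0.45] q6 -2.94
rotvec 82.5 [ 1.2000e-01 -3.0000e-02  1.7955e+02] q6 -2.94
[ 0.06  0.48  0.32  1.4  -0.   -2.94]
```

View pics/g1.png

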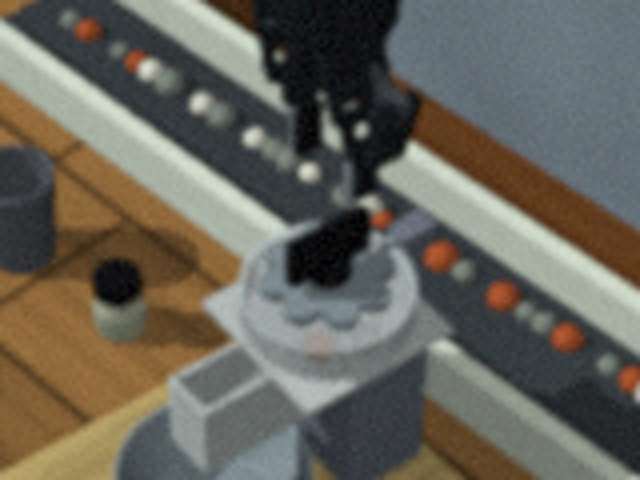

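The gripper is centred above the paddle, around (325,250), with the fingers straddling it. I'll go down and grip.

Call:
play_rows([
  {"rx": 0,"ry": 0,"rz": 0,"dx": 0,"dy": -0.001,"dz": 0.03,"grip": -0.1},
  {"rx": 0,"ry": 0,"rz": 0,"dx": 0,"dy": 0,"dz": 0.025,"grip": -0.1},
  {"rx": 0,"ry": 0,"rz": 0,"dx": 0,"dy": 0,"dz": 0.015,"grip": -0.1},
  {"rx": 0,"ry": 0,"rz": 0,"dx": 0,"dy": 0,"dz": 0.006,"grip": -0.1},
  {"rx": 0,"ry": 0,"rz": 0,"dx": 0,"dy": 0,"dz": 0,"grip": -0.1},
  {"rx": 0,"ry": 0,"rz": 0,"dx": 0,"dy": 0,"dz": 0,"grip": 0.3},
  {"rx": 0,"ry": 0,"rz": 0,"dx": 0,"dy": 0,"dz": 0,"grip": 1},
  {"rx": 0,"ry": 0,"rz": 0,"dx": 0,"dy": 0,"dz": 0,"grip": 1},
  {"rx": 0,"ry": 0,"rz": 0,"dx": 0,"dy": 0,"dz": 0,"grip": 1},
  {"rx": 0,"ry": 0,"rz": 0,"dx": 0,"dy": 0,"dz": 0,"grip": 1},
])

```text
t: 25.07
tool_pos: [0.6897, 0.0427, 0.2094]
tool_rot: [-0.001, 0.998, -0.068, 0.002]
ft_force: [-1.0, 2.9, 6.3]
gripper_width: 0.0108
grip_force: 60.4
```

```bash
python3 -c "
from h import *
delta([.688,.042,.205],-97.5); o,_,_=st(); print(o['q'].round(3),o['ft_force'],o['ft_torque'])"
```

```text
pos [0.6897 0.0427 0.2094] y-angle -97.82 tilt 0.2 w 0.0108 t 25.07
tool d [-0.0016  0.0009  0.0044]
rotvec -97.5 [-0.11 -0.17 -0.32] q6 -2.94
rotvec 82.5 [-2.6000e-01  1.7000e-01  1.7968e+02] q6 -2.94
[ 6.100e-02  4.950e-01  1.690e-01  1.242e+00  1.000e-03 -2.944e+00] [-1.02992996  2.91177205  6.32411006] [ 0.45169256  0.28536541 -0.01908244]
```

```bash
cat >> h.py <<'E'
def bowlcheck(save=None):
    # side view, left rim of bowl and front board: compare with baseline
    im=cv2.GaussianBlur(robot.camera('side'),(3,3),0)[195:245,265:330].astype(int)
    if save: np.save('base.npy',im)
    d=np.abs(im-np.load('base.npy')).max(2); print('bowl diff frac>25:',(d>25).mean().round(3))
    ys,xs=np.where(d>25); 
    if len(xs): print('where x',xs.min()+265,xs.max()+265,'y',ys.min()+195,ys.max()+195)
E
python3 -c "
from h import *
bowlcheck(1);bowlcheck()"
```

```text
bowl diff frac>25: 0.0
bowl diff frac>25: 0.0
```

Call:
play_rows([
  {"rx": 0,"ry": 0,"rz": 5,"dx": 0,"dy": 0,"dz": 0,"grip": 1},
  {"rx": 0,"ry": 0,"rz": 5,"dx": 0,"dy": 0,"dz": 0,"grip": 1},
  {"rx": 0,"ry": 0,"rz": 5,"dx": 0,"dy": 0,"dz": 0,"grip": 1},
  {"rx": 0,"ry": 0,"rz": 5,"dx": 0,"dy": 0,"dz": 0,"grip": 1},
  {"rx": 0,"ry": 0,"rz": 5,"dx": 0,"dy": 0,"dz": 0,"grip": 1},
  {"rx": 0,"ry": 0,"rz": 5,"dx": 0,"dy": 0,"dz": 0,"grip": 1},
  {"rx": 0,"ry": 0,"rz": 5,"dx": 0,"dy": 0,"dz": 0,"grip": 1},
  {"rx": 0,"ry": 0,"rz": 5,"dx": 0,"dy": 0,"dz": 0,"grip": 1},
  {"rx": 0,"ry": 0,"rz": 5,"dx": 0,"dy": 0,"dz": 0,"grip": 1},
  {"rx": 0,"ry": 0,"rz": 0,"dx": 0,"dy": 0,"dz": 0,"grip": 1},
])

```text
t: 26.0
tool_pos: [0.6892, 0.0419, 0.2094]
tool_rot: [-0.0, 0.895, -0.446, 0.001]
ft_force: [-3.6, 0.2, 7.4]
gripper_width: 0.0111
grip_force: 64.7
```

Call:
play_rows([
  {"rx": 0,"ry": 0,"rz": 0,"dx": 0,"dy": 0,"dz": 0,"grip": 1},
  {"rx": 0,"ry": 0,"rz": 0,"dx": 0,"dy": 0,"dz": 0,"grip": 1},
  {"rx": 0,"ry": 0,"rz": 0,"dx": 0,"dy": 0,"dz": 0,"grip": 1},
  {"rx": 0,"ry": 0,"rz": 0,"dx": 0,"dy": 0,"dz": 0,"grip": 1},
])

```text
t: 26.33
tool_pos: [0.6892, 0.0419, 0.2094]
tool_rot: [-0.0, 0.896, -0.445, 0.001]
ft_force: [-4.0, 0.5, 7.7]
gripper_width: 0.0105
grip_force: 64.7
```

```bash
python3 -c "
from h import *
delta([.688,.042,.205],-142.5); o,_,_=st(); print(o['q'].round(3),o['ft_force'],o['ft_torque'],o['grip_force']); bowlcheck()"
```

```text
pos [0.6892 0.0419 0.2094] y-angle -142.84 tilt 0.13 w 0.0105 t 26.33
tool d [-0.0008  0.0009  0.0044]
rotvec -142.5 [-0.1  -0.08 -0.34] q6 -2.16
rotvec 37.5 [-1.3000e-01  1.6000e-01  1.7965e+02] q6 -2.16
[ 0.061  0.495  0.169  1.242 -0.    -2.158] [-3.96626845  0.45662092  7.67611792] [ 0.01016302  0.67751426 -0.09137821] 64.68175649642944
bowl diff frac>25: 0.029
where x 298 312 y 221 229
```

One click turned cleanly, and the only change in the image is a pebble-sized patch inside the bowl near (305,225). I'll go on to click 2.

Call:
play_rows([
  {"rx": 0,"ry": 0,"rz": 5,"dx": 0,"dy": 0,"dz": 0,"grip": 1},
  {"rx": 0,"ry": 0,"rz": 5,"dx": 0,"dy": 0,"dz": 0,"grip": 1},
  {"rx": 0,"ry": 0,"rz": 5,"dx": 0,"dy": 0,"dz": 0,"grip": 1},
  {"rx": 0,"ry": 0,"rz": 5,"dx": 0,"dy": 0,"dz": 0,"grip": 1},
  {"rx": 0,"ry": 0,"rz": 5,"dx": 0,"dy": 0,"dz": 0,"grip": 1},
  {"rx": 0,"ry": 0,"rz": 5,"dx": 0,"dy": 0,"dz": 0,"grip": 1},
  {"rx": 0,"ry": 0,"rz": 5,"dx": 0,"dy": 0,"dz": 0,"grip": 1},
  {"rx": 0,"ry": 0,"rz": 5,"dx": 0,"dy": 0,"dz": 0,"grip": 1},
  {"rx": 0,"ry": 0,"rz": 5,"dx": 0,"dy": 0,"dz": 0,"grip": 1},
  {"rx": 0,"ry": 0,"rz": 0,"dx": 0,"dy": 0,"dz": 0,"grip": 1},
])

```text
t: 27.22
tool_pos: [0.6883, 0.0417, 0.2094]
tool_rot: [0.0, -0.656, 0.755, -0.0]
ft_force: [-6.7, 0.2, 9.6]
gripper_width: 0.0108
grip_force: 64.9
```

Call:
play_rows([
  {"rx": 0,"ry": 0,"rz": 0,"dx": 0,"dy": 0,"dz": 0,"grip": 1},
  {"rx": 0,"ry": 0,"rz": 0,"dx": 0,"dy": 0,"dz": 0,"grip": 1},
  {"rx": 0,"ry": 0,"rz": 0,"dx": 0,"dy": 0,"dz": 0,"grip": 1},
  {"rx": 0,"ry": 0,"rz": 0,"dx": 0,"dy": 0,"dz": 0,"grip": 1},
])

```text
t: 27.55
tool_pos: [0.6883, 0.0417, 0.2094]
tool_rot: [0.0, -0.657, 0.754, -0.0]
ft_force: [-6.5, -0.0, 10.0]
gripper_width: 0.0106
grip_force: 64.9
```

```bash
python3 -c "
from h import *
delta([.688,.042,.205],-187.5); o,_,_=st(); print(o['q'].round(3),o['ft_force'],o['ft_torque'],o['grip_force']); bowlcheck()"
```

```text
pos [0.6883 0.0417 0.2094] y-angle 172.15 tilt 0.05 w 0.0106 t 27.55
tool d [-0.0003  0.0003  0.0044]
rotvec -187.5 [-0.04 -0.02 -0.35] q6 -1.37
rotvec -7.5 [-3.0000e-02  7.0000e-02  1.7965e+02] q6 -1.37
[ 0.061  0.494  0.168  1.244 -0.    -1.373] [-6.485302   -0.01344474 10.00335318] [-0.1049599   1.34871267 -0.04496928] 64.94870066642761
bowl diff frac>25: 0.044
where x 298 320 y 218 230
```

Call:
play_rows([
  {"rx": 0,"ry": 0,"rz": 5,"dx": 0,"dy": 0,"dz": 0,"grip": 1},
  {"rx": 0,"ry": 0,"rz": 5,"dx": 0,"dy": 0,"dz": 0,"grip": 1},
  {"rx": 0,"ry": 0,"rz": 5,"dx": 0,"dy": 0,"dz": 0,"grip": 1},
  {"rx": 0,"ry": 0,"rz": 5,"dx": 0,"dy": 0,"dz": 0,"grip": 1},
  {"rx": 0,"ry": 0,"rz": 5,"dx": 0,"dy": 0,"dz": 0,"grip": 1},
  {"rx": 0,"ry": 0,"rz": 5,"dx": 0,"dy": 0,"dz": 0,"grip": 1},
  {"rx": 0,"ry": 0,"rz": 5,"dx": 0,"dy": 0,"dz": 0,"grip": 1},
  {"rx": 0,"ry": 0,"rz": 5,"dx": 0,"dy": 0,"dz": 0,"grip": 1},
  {"rx": 0,"ry": 0,"rz": 5,"dx": 0,"dy": 0,"dz": 0,"grip": 1},
  {"rx": 0,"ry": 0,"rz": 0,"dx": 0,"dy": 0,"dz": 0,"grip": 1},
])

```text
t: 28.43
tool_pos: [0.6875, 0.0422, 0.2094]
tool_rot: [-0.0, -0.317, 0.948, 0.0]
ft_force: [-8.5, 1.6, 11.6]
gripper_width: 0.011
grip_force: 65.2
```

Call:
play_rows([
  {"rx": 0,"ry": 0,"rz": 0,"dx": 0,"dy": 0,"dz": 0,"grip": 1},
  {"rx": 0,"ry": 0,"rz": 0,"dx": 0,"dy": 0,"dz": 0,"grip": 1},
  {"rx": 0,"ry": 0,"rz": 0,"dx": 0,"dy": 0,"dz": 0,"grip": 1},
  {"rx": 0,"ry": 0,"rz": 0,"dx": 0,"dy": 0,"dz": 0,"grip": 1},
])

```text
t: 28.77
tool_pos: [0.6875, 0.0421, 0.2093]
tool_rot: [-0.0, -0.319, 0.948, 0.0]
ft_force: [-8.5, 1.3, 11.0]
gripper_width: 0.0109
grip_force: 65.2
```

```bash
python3 -c "
from h import *
delta([.688,.042,.205],127.5); o,_,_=st(); print(o['q'].round(3),o['ft_force'],o['ft_torque'],o['grip_force']); bowlcheck()"
```

```text
pos [0.6875 0.0421 0.2093] y-angle 127.17 tilt 0.05 w 0.0109 t 28.77
tool d [-0.0003 -0.0004  0.0043]
rotvec 127.5 [ 0.04 -0.02 -0.33] q6 -0.59
rotvec 307.5 [-3.0000e-02 -7.0000e-02  1.7967e+02] q6 -0.59
[ 0.061  0.494  0.168  1.245  0.    -0.588] [-8.54482398  1.27892323 10.96271333] [ 0.08299568  1.8988002  -0.03681928] 65.17704248428345
bowl diff frac>25: 0.05
where x 292 320 y 217 230
```

Call:
play_rows([
  {"rx": 0,"ry": 0,"rz": 5,"dx": 0,"dy": 0,"dz": 0,"grip": 1},
  {"rx": 0,"ry": 0,"rz": 5,"dx": 0,"dy": 0,"dz": 0,"grip": 1},
  {"rx": 0,"ry": 0,"rz": 5,"dx": 0,"dy": 0,"dz": 0,"grip": 1},
  {"rx": 0,"ry": 0,"rz": 5,"dx": 0,"dy": 0,"dz": 0,"grip": 1},
  {"rx": 0,"ry": 0,"rz": 5,"dx": 0,"dy": 0,"dz": 0,"grip": 1},
  {"rx": 0,"ry": 0,"rz": 5,"dx": 0,"dy": 0,"dz": 0,"grip": 1},
  {"rx": 0,"ry": 0,"rz": 5,"dx": 0,"dy": 0,"dz": 0,"grip": 1},
  {"rx": 0,"ry": 0,"rz": 5,"dx": 0,"dy": 0,"dz": 0,"grip": 1},
  {"rx": 0,"ry": 0,"rz": 5,"dx": 0,"dy": 0,"dz": 0,"grip": 1},
  {"rx": 0,"ry": 0,"rz": 0,"dx": 0,"dy": 0,"dz": 0,"grip": 1},
])

```text
t: 29.65
tool_pos: [0.6873, 0.0431, 0.2094]
tool_rot: [-0.001, 0.07, 0.998, 0.001]
ft_force: [-8.8, 3.0, 10.8]
gripper_width: 0.011
grip_force: 65.6
```

Call:
play_rows([
  {"rx": 0,"ry": 0,"rz": 0,"dx": 0,"dy": 0,"dz": 0,"grip": 1},
  {"rx": 0,"ry": 0,"rz": 0,"dx": 0,"dy": 0,"dz": 0,"grip": 1},
  {"rx": 0,"ry": 0,"rz": 0,"dx": 0,"dy": 0,"dz": 0,"grip": 1},
  {"rx": 0,"ry": 0,"rz": 0,"dx": 0,"dy": 0,"dz": 0,"grip": 1},
])

```text
t: 29.98
tool_pos: [0.6872, 0.0431, 0.2093]
tool_rot: [-0.001, 0.068, 0.998, 0.001]
ft_force: [-9.6, 4.0, 10.5]
gripper_width: 0.011
grip_force: 65.6
```

```bash
python3 -c "
from h import *
delta([.688,.042,.205],82.5); o,_,_=st(); print(o['q'].round(3),o['ft_force'],o['ft_torque'],o['grip_force']); bowlcheck()"
```

```text
pos [0.6872 0.0431 0.2093] y-angle 82.2 tilt 0.14 w 0.011 t 29.98
tool d [-0.0009 -0.001   0.0043]
rotvec 82.5 [ 0.11 -0.08 -0.3 ] q6 0.2
rotvec 262.5 [-1.300e-01 -1.700e-01  1.797e+02] q6 0.2
[0.062 0.494 0.167 1.245 0.002 0.198] [-9.59383373  3.95545409 10.46688358] [ 0.66022678  2.03508632 -0.03525464] 65.58645486831665
bowl diff frac>25: 0.051
where x 297 323 y 216 230
```

Call:
play_rows([
  {"rx": 0,"ry": 0,"rz": 0,"dx": 0,"dy": 0,"dz": 0,"grip": 0.4},
  {"rx": 0,"ry": 0,"rz": 0,"dx": 0,"dy": 0,"dz": 0,"grip": -0.1},
  {"rx": 0,"ry": 0,"rz": 0,"dx": 0,"dy": 0,"dz": 0,"grip": -0.1},
  {"rx": 0,"ry": 0,"rz": 0,"dx": 0,"dy": 0,"dz": 0,"grip": -0.1},
  {"rx": 0,"ry": 0,"rz": 0,"dx": 0,"dy": 0,"dz": -0.015,"grip": -0.1},
  {"rx": 0,"ry": 0,"rz": 0,"dx": 0,"dy": 0,"dz": -0.03,"grip": -0.1},
  {"rx": 0,"ry": 0,"rz": 0,"dx": 0,"dy": 0,"dz": -0.03,"grip": -0.1},
  {"rx": 0,"ry": 0,"rz": 0,"dx": 0,"dy": 0,"dz": -0.02,"grip": -0.1},
  {"rx": 0,"ry": 0,"rz": 0,"dx": 0,"dy": 0,"dz": 0,"grip": -0.1},
])

```text
t: 30.78
tool_pos: [0.6909, 0.0418, 0.3076]
tool_rot: [0.004, 0.068, 0.998, 0.0]
ft_force: [-0.1, 0.5, 0.6]
gripper_width: 0.0467
grip_force: 0.0
```

Call:
play_rows([
  {"rx": 0,"ry": 0,"rz": 0,"dx": 0.0235,"dy": -0.0305,"dz": 0,"grip": -0.1},
  {"rx": 0,"ry": 0,"rz": 0,"dx": 0.0235,"dy": -0.0305,"dz": 0,"grip": -0.1},
  {"rx": 0,"ry": 0,"rz": 0,"dx": 0.0235,"dy": -0.0305,"dz": 0,"grip": -0.1},
  {"rx": 0,"ry": 0,"rz": 0,"dx": 0.0235,"dy": -0.0305,"dz": 0,"grip": -0.1},
  {"rx": 0,"ry": 0,"rz": 0,"dx": 0.0235,"dy": -0.0305,"dz": 0,"grip": -0.1},
  {"rx": 0,"ry": 0,"rz": 0,"dx": 0.0235,"dy": -0.0305,"dz": 0,"grip": -0.1},
  {"rx": 0,"ry": 0,"rz": 0,"dx": 0.0235,"dy": -0.0305,"dz": 0,"grip": -0.1},
  {"rx": 0,"ry": 0,"rz": 0,"dx": 0.0235,"dy": -0.0305,"dz": 0,"grip": -0.1},
  {"rx": 0,"ry": 0,"rz": 0,"dx": 0.0235,"dy": -0.0305,"dz": 0,"grip": -0.1},
  {"rx": 0,"ry": 0,"rz": -6.4,"dx": 0,"dy": 0,"dz": 0,"grip": -0.1},
])

```text
t: 31.62
tool_pos: [0.4373, -0.2049, 0.3018]
tool_rot: [-0.001, 0.015, 1.0, -0.001]
ft_force: [-0.3, 1.2, 1.2]
gripper_width: 0.047
grip_force: 0.0
```

Call:
play_rows([
  {"rx": 0,"ry": 0,"rz": -6.5,"dx": 0,"dy": 0,"dz": 0.02,"grip": -0.1},
  {"rx": 0,"ry": 0,"rz": -6.5,"dx": 0,"dy": 0,"dz": 0.02,"grip": -0.1},
  {"rx": 0,"ry": 0,"rz": -6.5,"dx": 0,"dy": 0,"dz": 0.02,"grip": -0.1},
  {"rx": 0,"ry": 0,"rz": -6.5,"dx": 0,"dy": 0,"dz": 0.02,"grip": -0.1},
  {"rx": 0,"ry": 0,"rz": -6.5,"dx": 0,"dy": 0,"dz": 0.02,"grip": -0.1},
  {"rx": 0,"ry": 0,"rz": -6.3,"dx": 0,"dy": 0,"dz": 0.02,"grip": -0.1},
  {"rx": 0,"ry": 0,"rz": 0,"dx": 0,"dy": 0,"dz": 0,"grip": -0.1},
])

```text
t: 32.2
tool_pos: [0.439, -0.2002, 0.1779]
tool_rot: [-0.002, -0.321, 0.947, 0.002]
ft_force: [-1.2, 0.1, -0.9]
gripper_width: 0.047
grip_force: 0.0
```

```bash
python3 -c "
from h import *
delta([.5105,-.0082,.12],127.4); bowlcheck()
a=robot.camera('top')[:,:,::-1];b=robot.camera('side')[:,:,::-1]
cv2.imwrite('pics/k1.png',np.hstack([cv2.resize(x,None,fx=4,fy=4,interpolation=2) for x in (a[145:255,260:360],b[130:240,250:350])]))"
```

```text
pos [ 0.439  -0.2002  0.1779] y-angle 127.5 tilt 0.38 w 0.047 t 32.2
tool d [-0.1738  0.1084  0.0579]
rotvec 127.4 [ 0.33 -0.19  0.1 ] q6 -1.08
rotvec 307.4 [   0.3     0.52 -179.9 ] q6 -1.08
bowl diff frac>25: 0.342
where x 297 329 y 195 244
```

View pics/k1.png

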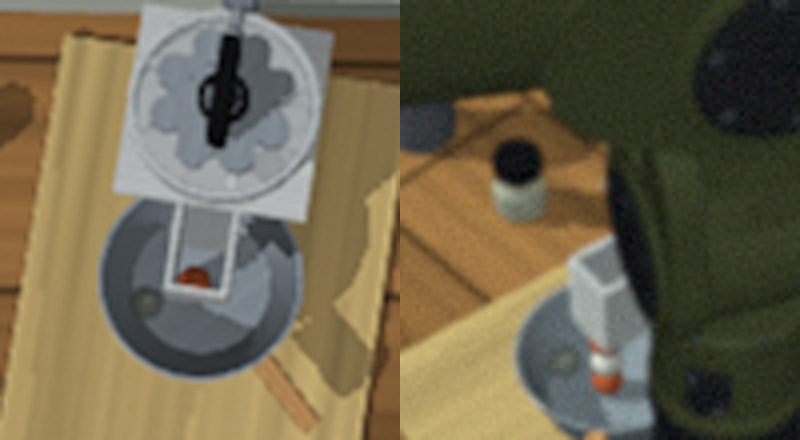

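Top view: the bowl rim spans crop x 99–301 with its bottom at y 382, and the handle tip is at about (305,428). The pebbles visible are one grey and two or more red or white, with others hidden behind the chute. The knob paddle is in line again.

```bash
python3 -c "
from h import *
c=lambda p:[(260+(x+.5)/4-.5,145+(y+.5)/4-.5) for x,y in p]
C=px2w('top',c([(200,281)]),.058)[0]
H=px2w('top',c([(262,363),(304,426)]),.056)
a=np.degrees(np.arctan2(*(H[1]-C)[[1,0]]));print(C,H[1],a,np.linalg.norm((H[1]-C)[:2]),np.degrees(np.arctan2(*(H[1]-H[0])[[1,0]])))
k=px2w('top',c([(231,37),(216,147)]),.238); print('knob',np.degrees(np.arctan2(*(k[0]-k[1])[[1,0]])))
P=np.array([.5928,.0548,.058]);th=np.linspace(0,2*np.pi,200)
r=(w2px('top',P+.07*np.c_[np.cos(th),np.sin(th),0*th])-[260,145]+.5)*4-.5
print('pred LRB',r[:,0].min(),r[:,0].max(),r[:,1].max())
delta([.5105,-.0082,.12],127.4)
"
```

```text
[0.5907319  0.05696825 0.058     ] [ 0.49499372 -0.01428513  0.056     ] -143.34144173787814 0.11934338754778856 -145.3593283937978
knob -6.560681266474075
pred LRB 98.96361024111388 307.53899590716674 382.3612317250695
pos [ 0.4419 -0.2014  0.1826] y-angle 127.19 tilt 0.0 w 0.0471 t 32.35
tool d [-0.1714  0.1124  0.0625]
rotvec 127.4 [-0.   -0.   -0.21] q6 -1.08
rotvec 307.4 [-0.0000e+00  1.0000e-02  1.7979e+02] q6 -1.08
```

Call:
play_rows([
  {"rx": 0,"ry": 0,"rz": 0,"dx": -0.0286,"dy": 0.0187,"dz": 0.01,"grip": -0.1},
  {"rx": 0,"ry": 0,"rz": 0,"dx": -0.0286,"dy": 0.0187,"dz": 0.01,"grip": -0.1},
  {"rx": 0,"ry": 0,"rz": 0,"dx": -0.0286,"dy": 0.0187,"dz": 0.01,"grip": -0.1},
  {"rx": 0,"ry": 0,"rz": 0,"dx": -0.0286,"dy": 0.0187,"dz": 0.01,"grip": -0.1},
  {"rx": 0,"ry": 0,"rz": 0,"dx": -0.0286,"dy": 0.0187,"dz": 0.01,"grip": -0.1},
  {"rx": 0,"ry": 0,"rz": 0,"dx": -0.0286,"dy": 0.0187,"dz": 0.01,"grip": -0.1},
  {"rx": 0,"ry": 0,"rz": 0,"dx": 0,"dy": 0,"dz": 0,"grip": -0.1},
  {"rx": 0,"ry": 0,"rz": 0,"dx": 0,"dy": 0,"dz": 0,"grip": -0.1},
])

```text
t: 33.02
tool_pos: [0.5112, -0.0065, 0.1229]
tool_rot: [0.001, -0.321, 0.947, -0.0]
ft_force: [-0.0, -0.9, -0.0]
gripper_width: 0.0469
grip_force: 0.0
```

```bash
python3 -c "
from h import *
delta([.5105,-.0082,.0284],127.4)"
```

```text
pos [ 0.5112 -0.0065  0.1229] y-angle 127.46 tilt 0.07 w 0.0469 t 33.02
tool d [ 0.0017 -0.0009  0.0945]
rotvec 127.4 [-0.05  0.04  0.06] q6 -0.67
rotvec 307.4 [-7.0000e-02 -8.0000e-02 -1.7994e+02] q6 -0.67
```

Call:
play_rows([
  {"rx": 0,"ry": 0,"rz": 0,"dx": 0.001,"dy": -0.001,"dz": 0.035,"grip": -0.1},
  {"rx": 0,"ry": 0,"rz": 0,"dx": 0,"dy": 0,"dz": 0.03,"grip": -0.1},
  {"rx": 0,"ry": 0,"rz": 0,"dx": 0,"dy": 0,"dz": 0.02,"grip": -0.1},
  {"rx": 0,"ry": 0,"rz": 0,"dx": 0,"dy": 0,"dz": 0.0095,"grip": -0.1},
  {"rx": 0,"ry": 0,"rz": 0,"dx": 0,"dy": 0,"dz": 0,"grip": 0.2},
  {"rx": 0,"ry": 0,"rz": 0,"dx": 0,"dy": 0,"dz": 0,"grip": 0.6},
  {"rx": 0,"ry": 0,"rz": 0,"dx": 0,"dy": 0,"dz": 0,"grip": 1},
  {"rx": 0,"ry": 0,"rz": 0,"dx": 0,"dy": 0,"dz": 0,"grip": 1},
  {"rx": 0,"ry": 0,"rz": 0,"dx": 0,"dy": 0,"dz": 0,"grip": 1},
  {"rx": 0,"ry": 0,"rz": 0,"dx": 0,"dy": 0,"dz": 0,"grip": 1},
])

```text
t: 33.85
tool_pos: [0.5114, -0.0098, 0.0291]
tool_rot: [0.001, -0.32, 0.947, -0.001]
ft_force: [-0.6, -2.8, 6.5]
gripper_width: 0.0129
grip_force: 59.6
```

Call:
play_rows([
  {"rx": 0,"ry": 0,"rz": 0,"dx": 0,"dy": 0,"dz": -0.003,"grip": 1},
  {"rx": 0,"ry": 0,"rz": 0,"dx": 0,"dy": 0,"dz": -0.004,"grip": 1},
  {"rx": 0,"ry": 0,"rz": 0,"dx": 0,"dy": 0,"dz": -0.004,"grip": 1},
  {"rx": 0,"ry": 0,"rz": 0,"dx": 0,"dy": 0,"dz": -0.003,"grip": 1},
  {"rx": 0,"ry": 0,"rz": 0,"dx": 0,"dy": 0,"dz": 0,"grip": 1},
  {"rx": 0,"ry": 0,"rz": 0,"dx": 0,"dy": 0,"dz": 0,"grip": 1},
])

```text
t: 34.35
tool_pos: [0.5099, -0.0093, 0.0417]
tool_rot: [-0.0, -0.32, 0.947, -0.0]
ft_force: [-0.3, -0.3, -3.7]
gripper_width: 0.0131
grip_force: 58.3
```

```bash
python3 -c "
from h import *
delta([.4095,.2687,.0414],127.4); o,_,_=st(); print(o['ft_force'],o['ft_torque'],o['grip_force'])"
```

```text
pos [ 0.5099 -0.0093  0.0417] y-angle 127.37 tilt 0.0 w 0.0131 t 34.35
tool d [-0.089   0.2818  0.0003]
rotvec 127.4 [-0.   -0.   -0.03] q6 -0.67
rotvec 307.4 [ -0.     0.   179.97] q6 -0.67
[-0.29732612 -0.29954024 -3.74214763] [-0.20864126  0.23155524 -0.02401735] 58.29302251338959
```

Call:
play_rows([
  {"rx": 0,"ry": 0,"rz": 0,"dx": -0.0017,"dy": 0.0054,"dz": 0,"grip": 1},
  {"rx": 0,"ry": 0,"rz": 0,"dx": -0.0034,"dy": 0.0107,"dz": 0,"grip": 1},
  {"rx": 0,"ry": 0,"rz": 0,"dx": -0.0056,"dy": 0.0178,"dz": 0,"grip": 1},
  {"rx": 0,"ry": 0,"rz": 0,"dx": -0.0056,"dy": 0.0178,"dz": 0,"grip": 1},
  {"rx": 0,"ry": 0,"rz": 0,"dx": -0.0056,"dy": 0.0178,"dz": 0,"grip": 1},
  {"rx": 0,"ry": 0,"rz": 0,"dx": -0.0056,"dy": 0.0178,"dz": 0,"grip": 1},
  {"rx": 0,"ry": 0,"rz": 0,"dx": -0.0056,"dy": 0.0178,"dz": 0,"grip": 1},
  {"rx": 0,"ry": 0,"rz": 0,"dx": -0.0056,"dy": 0.0178,"dz": 0,"grip": 1},
  {"rx": 0,"ry": 0,"rz": 0,"dx": -0.0056,"dy": 0.0178,"dz": 0,"grip": 1},
])

```text
t: 35.1
tool_pos: [0.4584, 0.131, 0.0414]
tool_rot: [-0.0, -0.321, 0.947, 0.0]
ft_force: [0.1, 0.2, -2.5]
gripper_width: 0.0129
grip_force: 58.5
```

Call:
play_rows([
  {"rx": 0,"ry": 0,"rz": 0,"dx": -0.0056,"dy": 0.0178,"dz": 0,"grip": 1},
  {"rx": 0,"ry": 0,"rz": 0,"dx": -0.0056,"dy": 0.0178,"dz": 0,"grip": 1},
  {"rx": 0,"ry": 0,"rz": 0,"dx": -0.0056,"dy": 0.0178,"dz": 0,"grip": 1},
  {"rx": 0,"ry": 0,"rz": 0,"dx": -0.0056,"dy": 0.0178,"dz": 0,"grip": 1},
  {"rx": 0,"ry": 0,"rz": 0,"dx": -0.0056,"dy": 0.0178,"dz": 0,"grip": 1},
  {"rx": 0,"ry": 0,"rz": 0,"dx": -0.0056,"dy": 0.0178,"dz": 0,"grip": 1},
  {"rx": 0,"ry": 0,"rz": 0,"dx": -0.0056,"dy": 0.0178,"dz": 0,"grip": 1},
  {"rx": 0,"ry": 0,"rz": 0,"dx": -0.0034,"dy": 0.0107,"dz": 0,"grip": 1},
  {"rx": 0,"ry": 0,"rz": 0,"dx": -0.0017,"dy": 0.0054,"dz": 0,"grip": 1},
  {"rx": 0,"ry": 0,"rz": 0,"dx": 0,"dy": 0,"dz": 0,"grip": 1},
])

```text
t: 35.93
tool_pos: [0.4088, 0.2691, 0.0415]
tool_rot: [-0.0, -0.321, 0.947, 0.0]
ft_force: [0.7, -0.4, -3.9]
gripper_width: 0.0125
grip_force: 58.5
```

Call:
play_rows([
  {"rx": 0,"ry": 0,"rz": 0,"dx": 0,"dy": 0,"dz": 0,"grip": 1},
  {"rx": 0,"ry": 0,"rz": 0,"dx": 0,"dy": 0,"dz": 0,"grip": 1},
])

```text
t: 36.1
tool_pos: [0.4096, 0.2674, 0.0415]
tool_rot: [-0.0, -0.32, 0.947, -0.0]
ft_force: [0.7, -0.2, -3.1]
gripper_width: 0.0129
grip_force: 58.6
```

```bash
python3 -c "
from h import *
delta([.4095,.2687,.0274],127.4); o,_,_=st(); print(o['ft_force'],o['ft_torque'],o['grip_force'])"
```

```text
pos [0.4096 0.2674 0.0415] y-angle 127.32 tilt 0.03 w 0.0129 t 36.1
tool d [-0.0007  0.0011  0.0141]
rotvec 127.4 [-0.02 -0.03 -0.08] q6 -0.07
rotvec 307.4 [-4.0000e-02  3.0000e-02  1.7992e+02] q6 -0.07
[ 0.66938661 -0.16947904 -3.12679165] [-0.21862983  0.24541463  0.04390654] 58.562636375427246
```

Call:
play_rows([
  {"rx": 0,"ry": 0,"rz": 0,"dx": 0,"dy": 0.001,"dz": 0.004,"grip": 1},
  {"rx": 0,"ry": 0,"rz": 0,"dx": 0,"dy": 0,"dz": 0.004,"grip": 1},
  {"rx": 0,"ry": 0,"rz": 0,"dx": 0,"dy": 0,"dz": 0.003,"grip": 1},
  {"rx": 0,"ry": 0,"rz": 0,"dx": 0,"dy": 0,"dz": 0.002,"grip": 1},
  {"rx": 0,"ry": 0,"rz": 0,"dx": 0,"dy": 0,"dz": 0.0015,"grip": 1},
  {"rx": 0,"ry": 0,"rz": 0,"dx": 0,"dy": 0,"dz": 0,"grip": 1},
  {"rx": 0,"ry": 0,"rz": 0,"dx": 0,"dy": 0,"dz": 0,"grip": 0.3},
  {"rx": 0,"ry": 0,"rz": 0,"dx": 0,"dy": 0,"dz": 0,"grip": -0.1},
  {"rx": 0,"ry": 0,"rz": 0,"dx": 0,"dy": 0,"dz": 0,"grip": -0.1},
  {"rx": 0,"ry": 0,"rz": 0,"dx": 0,"dy": 0,"dz": 0,"grip": -0.1},
])

```text
t: 36.93
tool_pos: [0.4094, 0.2692, 0.0273]
tool_rot: [0.0, -0.32, 0.947, 0.0]
ft_force: [0.4, 1.3, -0.2]
gripper_width: 0.0465
grip_force: 0.0
```

Call:
play_rows([
  {"rx": 0,"ry": 0,"rz": 0,"dx": 0,"dy": 0,"dz": -0.01,"grip": -0.1},
  {"rx": 0,"ry": 0,"rz": 0,"dx": 0,"dy": 0,"dz": -0.03,"grip": -0.1},
  {"rx": 0,"ry": 0,"rz": 0,"dx": 0,"dy": 0,"dz": -0.035,"grip": -0.1},
  {"rx": 0,"ry": 0,"rz": 0,"dx": 0,"dy": 0,"dz": -0.035,"grip": -0.1},
  {"rx": 0,"ry": 0,"rz": 0,"dx": 0,"dy": 0,"dz": -0.035,"grip": -0.1},
  {"rx": 0,"ry": 0,"rz": 0,"dx": 0.02,"dy": -0.03,"dz": 0,"grip": -0.1},
  {"rx": 0,"ry": 0,"rz": 0,"dx": 0.02,"dy": -0.03,"dz": 0,"grip": -0.1},
  {"rx": 0,"ry": 0,"rz": 0,"dx": 0.02,"dy": -0.03,"dz": 0,"grip": -0.1},
  {"rx": 0,"ry": 0,"rz": 0,"dx": 0.02,"dy": -0.03,"dz": 0,"grip": -0.1},
  {"rx": 0,"ry": 0,"rz": 0,"dx": 0.02,"dy": -0.03,"dz": 0,"grip": -0.1},
])

```text
t: 37.77
tool_pos: [0.4205, 0.0876, 0.1731]
tool_rot: [0.001, -0.321, 0.947, -0.0]
ft_force: [0.9, -1.2, 0.3]
gripper_width: 0.0469
grip_force: 0.0
```

Call:
play_rows([
  {"rx": 0,"ry": 0,"rz": 0,"dx": 0.02,"dy": -0.03,"dz": 0,"grip": -0.1},
  {"rx": 0,"ry": 0,"rz": 0,"dx": 0.02,"dy": -0.03,"dz": 0,"grip": -0.1},
  {"rx": 0,"ry": 0,"rz": 0,"dx": 0.02,"dy": -0.03,"dz": 0,"grip": -0.1},
  {"rx": 0,"ry": 0,"rz": 0,"dx": 0,"dy": 0,"dz": 0,"grip": -0.1},
  {"rx": 0,"ry": 0,"rz": 0,"dx": 0,"dy": 0,"dz": 0,"grip": -0.1},
])

```text
t: 38.18
tool_pos: [0.4276, -0.0206, 0.1728]
tool_rot: [0.0, -0.318, 0.948, -0.0]
ft_force: [-0.2, 0.5, -0.0]
gripper_width: 0.0467
grip_force: 0.0
```

```bash
python3 -c "
from h import *
delta([.4095,.2687,.0274],127.4); o,_,_=st(); print(o['ft_force'])
a=robot.camera('top')[:,:,::-1];b=robot.camera('side')[:,:,::-1]
L=cv2.resize(a[210:310,160:260],None,fx=4,fy=4,interpolation=2)
M=cv2.resize(np.vstack([a[140:240,260:360],b[160:260,170:270]]),None,fx=2,fy=2,interpolation=2)
N=cv2.resize(a[200:300,410:510],None,fx=2,fy=2,interpolation=2);N=np.vstack([N,cv2.resize(b[280:380,340:440],None,fx=2,fy=2)])
cv2.imwrite('pics/z1.png',np.hstack([L,M,N]))"
```

```text
pos [ 0.4276 -0.0206  0.1728] y-angle 127.11 tilt 0.05 w 0.0467 t 38.18
tool d [-0.16    0.2416  0.1454]
rotvec 127.4 [-0.02  0.04 -0.29] q6 -0.7
rotvec 307.4 [6.0000e-02 3.0000e-02 1.7971e+02] q6 -0.7
[-0.21079803  0.53162626 -0.02185256]
```

View pics/z1.png

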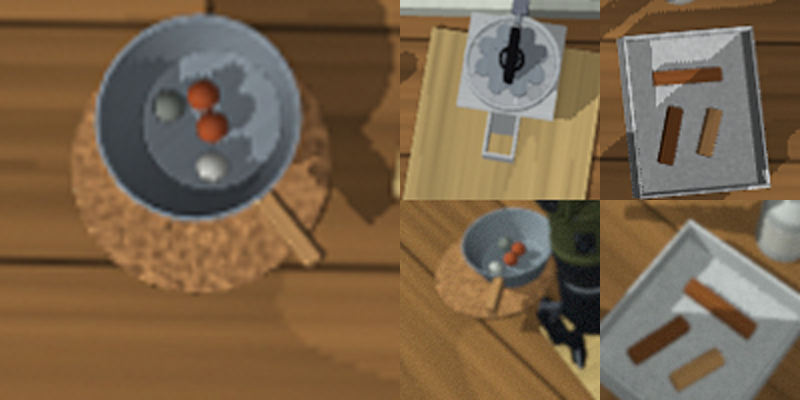

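Four pebbles are in the bowl, and the knob and tray are fine. But the bowl was knocked off centre after I released it: rim centre (198,116), mat centre about (201,163), handle from (265,197) to (315,258). I'll measure it and mend.

```bash
python3 -c "
from h import *
c=lambda p:[(160+(x+.5)/4-.5,210+(y+.5)/4-.5) for x,y in p]
C=px2w('top',c([(198.5,116)]),.056)[0]
H=px2w('top',c([(265,195),(313,258)]),.054)
M=px2w('top',c([(201,163)]),.006)[0]
a=np.arctan2(*(H[1]-C)[[1,0]]);print(C,H[1],M,np.degrees(a),np.linalg.norm((H[1]-C)[:2]),np.degrees(np.arctan2(*(H[1]-H[0])[[1,0]])))
g=C+.105*np.array([np.cos(a),np.sin(a),0]); print('grip',g,'shift',(np.array([.4921,.3319])-C[:2]))
# Hough circle check of the bowl rim
im=cv2.cvtColor(cv2.resize(robot.camera('top')[210:310,160:260],None,fx=4,fy=4,interpolation=2),6)
print(cv2.HoughCircles(cv2.GaussianBlur(im,(7,7),0),3,1.5,100,param1=80,param2=.6,minRadius=85,maxRadius=140))
delta([g[0],g[1],.12],np.degrees(a)-90)
"
```

```text
[0.52212221 0.32431834 0.056     ] [0.42935452 0.24462599 0.054     ] [0.49209294 0.33192962 0.006     ] -139.3356784747906 0.12229764916441008 -140.81159623252285
grip [0.44247548 0.25589759 0.056     ] shift [-0.03002221  0.00758166]
[[[198.75 116.25 102.4 ]
  [203.25 320.25 132.55]
  [396.75 150.75 125.35]
  [143.25 219.75 132.55]
  [293.25 161.25 102.4 ]
  [ 81.75 119.25 139.15]
  [ 78.75 386.25 128.8 ]
  [284.25  60.75 105.85]
  [354.75 257.25 132.25]
  [  6.75 252.75 134.2 ]
  [149.25  23.25 139.15]
  [  8.25   2.25 125.05]
  [333.75 374.25 123.85]
  [396.75   3.75 125.35]]]
pos [ 0.4275 -0.0182  0.1724] y-angle 127.42 tilt 0.03 w 0.0471 t 38.33
tool d [-0.1784  0.2085  0.0525]
rotvec -229.3356784747906 [ 0.01  0.03 -3.25] q6 -0.7
rotvec -49.3356784747906 [ 4.0000e-02 -1.0000e-02  1.7675e+02] q6 -0.7
```

Call:
play_rows([
  {"rx": 0,"ry": 0,"rz": -3.2,"dx": 0,"dy": 0,"dz": 0,"grip": -0.1},
  {"rx": 0,"ry": 0,"rz": 0,"dx": -0.0237,"dy": 0.0248,"dz": 0,"grip": -0.1},
  {"rx": 0,"ry": 0,"rz": 0,"dx": -0.0237,"dy": 0.0248,"dz": 0,"grip": -0.1},
  {"rx": 0,"ry": 0,"rz": 0,"dx": -0.0237,"dy": 0.0248,"dz": 0,"grip": -0.1},
  {"rx": 0,"ry": 0,"rz": 0,"dx": -0.0237,"dy": 0.0248,"dz": 0,"grip": -0.1},
  {"rx": 0,"ry": 0,"rz": 0,"dx": -0.0237,"dy": 0.0248,"dz": 0,"grip": -0.1},
  {"rx": 0,"ry": 0,"rz": 0,"dx": -0.0237,"dy": 0.0248,"dz": 0,"grip": -0.1},
  {"rx": 0,"ry": 0,"rz": 0,"dx": -0.0237,"dy": 0.0248,"dz": 0,"grip": -0.1},
  {"rx": 0,"ry": 0,"rz": 0,"dx": -0.0237,"dy": 0.0248,"dz": 0,"grip": -0.1},
  {"rx": 0,"ry": 0,"rz": 0,"dx": 0,"dy": 0,"dz": 0.02,"grip": -0.1},
])

```text
t: 39.17
tool_pos: [0.4444, 0.2637, 0.1553]
tool_rot: [0.004, -0.35, 0.937, 0.002]
ft_force: [0.6, -0.3, -0.1]
gripper_width: 0.0475
grip_force: 0.0
```

Call:
play_rows([
  {"rx": 0,"ry": 0,"rz": 0,"dx": 0,"dy": 0,"dz": 0.02,"grip": -0.1},
  {"rx": 0,"ry": 0,"rz": 0,"dx": 0,"dy": 0,"dz": 0,"grip": -0.1},
  {"rx": 0,"ry": 0,"rz": 0,"dx": 0,"dy": 0,"dz": 0,"grip": -0.1},
])

```text
t: 39.42
tool_pos: [0.4406, 0.2558, 0.1314]
tool_rot: [-0.001, -0.348, 0.938, -0.0]
ft_force: [-0.2, 0.5, 1.0]
gripper_width: 0.0471
grip_force: 0.0
```

```bash
python3 -c "
from h import *
delta([.4425,.2559,.0268],130.6)"
```

```text
pos [0.4406 0.2558 0.1314] y-angle 130.72 tilt 0.17 w 0.0471 t 39.42
tool d [-0.0019 -0.0012  0.1046]
rotvec 130.6 [ 0.04 -0.17  0.12] q6 -0.18
rotvec 310.6 [ 2.7000e-01  6.0000e-02 -1.7988e+02] q6 -0.18
```

Call:
play_rows([
  {"rx": 0,"ry": 0,"rz": 0,"dx": -0.0015,"dy": -0.001,"dz": 0.035,"grip": -0.1},
  {"rx": 0,"ry": 0,"rz": 0,"dx": 0,"dy": 0,"dz": 0.035,"grip": -0.1},
  {"rx": 0,"ry": 0,"rz": 0,"dx": 0,"dy": 0,"dz": 0.024,"grip": -0.1},
  {"rx": 0,"ry": 0,"rz": 0,"dx": 0,"dy": 0,"dz": 0.01,"grip": -0.1},
  {"rx": 0,"ry": 0,"rz": 0,"dx": 0,"dy": 0,"dz": 0,"grip": 0.2},
  {"rx": 0,"ry": 0,"rz": 0,"dx": 0,"dy": 0,"dz": 0,"grip": 0.6},
  {"rx": 0,"ry": 0,"rz": 0,"dx": 0,"dy": 0,"dz": 0,"grip": 1},
  {"rx": 0,"ry": 0,"rz": 0,"dx": 0,"dy": 0,"dz": 0,"grip": 1},
  {"rx": 0,"ry": 0,"rz": 0,"dx": 0,"dy": 0,"dz": 0,"grip": 1},
  {"rx": 0,"ry": 0,"rz": 0,"dx": 0,"dy": 0,"dz": 0,"grip": 1},
])

```text
t: 40.25
tool_pos: [0.4457, 0.2561, 0.0298]
tool_rot: [0.002, -0.347, 0.938, 0.0]
ft_force: [-2.4, -0.0, 6.6]
gripper_width: 0.0131
grip_force: 59.5
```

```bash
python3 -c "
from h import *
delta([.4125,.2635,.0268],130.6)"
```

```text
pos [0.4457 0.2561 0.0298] y-angle 130.56 tilt 0.19 w 0.0131 t 40.25
tool d [0.0204 0.0272 0.0029]
rotvec 130.6 [-0.03  0.18 -0.04] q6 -0.19
rotvec 310.6 [2.9000e-01 5.0000e-02 1.7996e+02] q6 -0.19
```

Call:
play_rows([
  {"rx": 0,"ry": 0,"rz": 0,"dx": 0,"dy": 0,"dz": -0.003,"grip": 1},
  {"rx": 0,"ry": 0,"rz": 0,"dx": 0,"dy": 0,"dz": -0.004,"grip": 1},
  {"rx": 0,"ry": 0,"rz": 0,"dx": 0.0024,"dy": 0.0036,"dz": 0,"grip": 1},
  {"rx": 0,"ry": 0,"rz": 0,"dx": 0.0045,"dy": 0.0064,"dz": 0,"grip": 1},
  {"rx": 0,"ry": 0,"rz": 0,"dx": 0.0055,"dy": 0.0077,"dz": 0,"grip": 1},
  {"rx": 0,"ry": 0,"rz": 0,"dx": 0.0035,"dy": 0.005,"dz": 0,"grip": 1},
  {"rx": 0,"ry": 0,"rz": 0,"dx": 0.002,"dy": 0.0026,"dz": 0,"grip": 1},
  {"rx": 0,"ry": 0,"rz": 0,"dx": 0,"dy": 0,"dz": 0,"grip": 1},
  {"rx": 0,"ry": 0,"rz": 0,"dx": 0,"dy": 0,"dz": 0,"grip": 1},
])

```text
t: 41.0
tool_pos: [0.4139, 0.263, 0.0351]
tool_rot: [0.0, -0.347, 0.938, -0.0]
ft_force: [-0.2, -0.2, -2.7]
gripper_width: 0.0126
grip_force: 58.4
```

```bash
python3 -c "
from h import *
delta([.4125,.2635,.0268],130.6)"
```

```text
pos [0.4139 0.263  0.0351] y-angle 130.6 tilt 0.01 w 0.0126 t 41.0
tool d [0.0007 0.0013 0.0083]
rotvec 130.6 [-0.01 -0.    0.  ] q6 -0.14
rotvec 310.6 [ 0.0e+00 -2.0e-02 -1.8e+02] q6 -0.14
```

Call:
play_rows([
  {"rx": 0,"ry": 0,"rz": 0,"dx": 0,"dy": 0.001,"dz": 0.003,"grip": 1},
  {"rx": 0,"ry": 0,"rz": 0,"dx": 0,"dy": 0,"dz": 0.002,"grip": 1},
  {"rx": 0,"ry": 0,"rz": 0,"dx": 0,"dy": 0,"dz": 0.0015,"grip": 1},
  {"rx": 0,"ry": 0,"rz": 0,"dx": 0,"dy": 0,"dz": 0.0005,"grip": 1},
  {"rx": 0,"ry": 0,"rz": 0,"dx": 0,"dy": 0,"dz": 0,"grip": 1},
  {"rx": 0,"ry": 0,"rz": 0,"dx": 0,"dy": 0,"dz": 0,"grip": 0.3},
  {"rx": 0,"ry": 0,"rz": 0,"dx": 0,"dy": 0,"dz": 0,"grip": -0.1},
  {"rx": 0,"ry": 0,"rz": 0,"dx": 0,"dy": 0,"dz": 0,"grip": -0.1},
  {"rx": 0,"ry": 0,"rz": 0,"dx": 0,"dy": 0,"dz": 0,"grip": -0.1},
])

```text
t: 41.75
tool_pos: [0.4139, 0.2637, 0.0281]
tool_rot: [0.0, -0.347, 0.938, 0.0]
ft_force: [0.2, -0.1, -0.2]
gripper_width: 0.0469
grip_force: 0.0
```

Call:
play_rows([
  {"rx": 0,"ry": 0,"rz": 0,"dx": 0,"dy": 0,"dz": -0.01,"grip": -0.1},
  {"rx": 0,"ry": 0,"rz": 0,"dx": 0,"dy": 0,"dz": -0.03,"grip": -0.1},
  {"rx": 0,"ry": 0,"rz": 0,"dx": 0,"dy": 0,"dz": -0.035,"grip": -0.1},
  {"rx": 0,"ry": 0,"rz": 0,"dx": 0,"dy": 0,"dz": -0.035,"grip": -0.1},
  {"rx": 0,"ry": 0,"rz": 0,"dx": 0,"dy": 0,"dz": -0.035,"grip": -0.1},
  {"rx": 0,"ry": 0,"rz": 0,"dx": 0.02,"dy": -0.03,"dz": 0,"grip": -0.1},
  {"rx": 0,"ry": 0,"rz": 0,"dx": 0.02,"dy": -0.03,"dz": 0,"grip": -0.1},
  {"rx": 0,"ry": 0,"rz": 0,"dx": 0.02,"dy": -0.03,"dz": 0,"grip": -0.1},
  {"rx": 0,"ry": 0,"rz": 0,"dx": 0.02,"dy": -0.03,"dz": 0,"grip": -0.1},
  {"rx": 0,"ry": 0,"rz": 0,"dx": 0.02,"dy": -0.03,"dz": 0,"grip": -0.1},
])

```text
t: 42.58
tool_pos: [0.4352, 0.0832, 0.174]
tool_rot: [0.001, -0.347, 0.938, -0.0]
ft_force: [1.1, -0.3, -0.2]
gripper_width: 0.0468
grip_force: 0.0
```

Call:
play_rows([
  {"rx": 0,"ry": 0,"rz": 0,"dx": 0.02,"dy": -0.03,"dz": 0,"grip": -0.1},
  {"rx": 0,"ry": 0,"rz": 0,"dx": 0.02,"dy": -0.03,"dz": 0,"grip": -0.1},
  {"rx": 0,"ry": 0,"rz": 0,"dx": 0.02,"dy": -0.03,"dz": 0,"grip": -0.1},
  {"rx": 0,"ry": 0,"rz": 0,"dx": 0,"dy": 0,"dz": 0,"grip": -0.1},
  {"rx": 0,"ry": 0,"rz": 0,"dx": 0,"dy": 0,"dz": 0,"grip": -0.1},
  {"rx": 0,"ry": 0,"rz": 0,"dx": 0,"dy": 0,"dz": 0,"grip": -0.1},
])

```text
t: 43.08
tool_pos: [0.448, -0.0226, 0.1735]
tool_rot: [0.0, -0.346, 0.938, 0.0]
ft_force: [-0.8, -0.0, 0.1]
gripper_width: 0.047
grip_force: 0.0
```

```bash
cat > fin.py <<'E'
from h import *
raw=robot.camera('top')
big=cv2.resize(raw[210:310,160:260],None,fx=4,fy=4,interpolation=2)
h=cv2.HoughCircles(cv2.GaussianBlur(cv2.cvtColor(big,6),(7,7),0),3,1.5,100,param1=80,param2=.6,minRadius=95,maxRadius=112)[0]
for x,y,r in h[:3]:
    C=px2w('top',[(160+(x+.5)/4-.5,210+(y+.5)/4-.5)],.056)[0]; print('bowl?',x,y,r,C.round(4),'d mat',np.linalg.norm(C[:2]-[.4921,.3319]).round(4))
hsv=cv2.cvtColor(big,cv2.COLOR_RGB2HSV); x,y=h[0][:2]
yy,xx=np.mgrid[:400,:400]; ins=(xx-x)**2+(yy-y)**2<60**2
n,_,s,c=cv2.connectedComponentsWithStats(((hsv[...,1]>130)&ins).astype(np.uint8)); print('red',s[1:,4],c[1:].round())
n,_,s,c=cv2.connectedComponentsWithStats(((big.min(2)>165)&ins).astype(np.uint8)); print('bright',s[1:,4],c[1:].round())
print(robot.observe()['t'],st()[1])
E
python3 fin.py
```

```text
bowl? 183.75 164.25 96.2 [0.4898 0.3329 0.056 ] d mat 0.0025
bowl? 297.75 165.75 97.85 [0.4902 0.2566 0.056 ] d mat 0.0753
bowl? 209.25 329.25 97.85 [0.3812 0.3115 0.056 ] d mat 0.1128
red [1337] [[196. 146.]]
bright [203] [[195. 207.]]
43.1333 [ 0.44796494 -0.02208608  0.17336781]
```

```bash
python3 fin.py | head -1; python3 -c "
from station import robot
print(robot.sign_off())"
```

```text
bowl? 185.25 164.25 97.25 [0.4898 0.3319 0.056 ] d mat 0.0023
the job is handed in; nothing more can be done
None
```

I handed the job in at about 43 s: the offcuts are in the tray, the knob is at its fourth click, and the bowl with its four pebbles stands within a few millimetres of the mat's centre, re-centred once after a knock; no verdict came back.

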